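Demagnetise a transmission hub

ROBOT

A 6-joint arm with a two-finger parallel gripper is mounted at the origin on the work surface. World frame = base frame: x ahead of the robot, y to its left, z up, the work surface at z = 0. Lengths are in m, angles in rad, forces in N, time in s.
With the tool pointing down it reaches from about 0.25 to 0.8 m from the base axis. Payload 3.9 kg.
Tool frame: the origin (TCP) lies on the centre line of the jaws, within the pads' length; the fingertips stand 11 mm ahead of it and the grasp point (between the pads) lies 8 mm behind it; z points along the fingers, x is the direction in which the jaws open and shut, and the axes are right-handed (so a half turn about z gives the same grasp; the last joint's range is limited). The gripper opens to 85 mm and grips with 20 to 120 N. Pads are 22 mm wide; open, the fingers measure 114 mm over their backs; the gripper's body (76 mm by 85 mm) begins 54 mm behind the grasp point. The pads swing forward as they close: fully open they stand 13 mm farther back than shut.
Start: joints at [1.34, 0.26, -0.138, 1.173, 0, 1.571], TCP at [0.12, 0.511, 0.203] pointing down, gripper open.
Joint ranges: [-2.78, 2.78], [-0.83, 1.72], [-1.28, 1.37], [-1.9, 2.12], [-1.57, 1.48], [-3.14, 3.14]. Speed limits (rad/s): [2.57, 2.57, 3.14, 3.14, 3.14, 3.14].

INTERFACE

Orientations are given as a unit quaternion [w, x, y, z].
In Python, from bench import * gives the robot as it stands. The module is installed in compiled form; this text tells all that it offers.
- The arm moves only by the tool apply_moves, never from a script. Its argument "rows" is a list of rows, each a list of 5 numbers: the shift along the world's x, y, z normalised to -1 to 1, where 1 is 0.2 m, then the turn about the world's z normalised to -1 to 1, where 1 is pi/2 rad, then the closure, from 0 (fully open) to 1 (shut). A call has 1 to 8 rows; each row is the pose to reach, as a shift and turn from the pose commanded when the call began; what a row does not reach only later rows make up. A row lasts 1/12 s, in which the tool goes at most 41.7 mm and 7.16 degrees, less where a joint would pass 70% of its speed; a pose out of reach is approached as far as the arm can. A call with a number of a shift or a turn outside -1 to 1 is refused whole. A call with a gripper value outside its range is refused whole. The fingers move at their own pace and stop on an object; "force" is the grip in N (left out, the last holds). Time passes only in rows, so rows that repeat a pose let the fingers close. It gives the time, the measured TCP pose, the force and the opening at its end, in the units of the state.
- get_state(): the state, without advancing time (a new reading comes with each control period).
- read_camera(name): name is "scene" or "top"; returns (picture, depth): 384x512x3 uint8, red, green, blue; 384x512 float32, m along the optical axis (not along the pixel's ray), 0 where there is no reading.
- camera_info(name): a dict with "fx", "fy", "cx", "cy" (pixels), "rvec" (rotation vector, rad) and "tvec" (3), from world to camera coordinates, as OpenCV has them. Camera axes: x right, y down, z forward; pixel columns grow to the right and rows downward; lengths in m; the calibration is good to about 2 mm. A picture is of the moment at which its call begins. camera_info takes no time and is no camera call.
- hand_in(): hands the job in, once; it reports no verdict.
The state is a dict: "time_s": time; "q": joint angles; "joint_vel": joint speeds; "joint_torque": joint torques, N m; "tcp_pos": TCP position; "eef_rot": TCP orientation; "ft_force": force on the tool from outside, world axes, zero at the start; "torque": the same for the moment, N m; "grip_width": finger opening in m.
Only numpy, scipy, OpenCV 4.12 (cv2) and the standard library are available. Lean on these libraries where they do the work, as an engineer would, in place of code of your own. Each camera call takes 0.05 s, during which the arm holds its last target.

TASK

Stand the splined steel hub upright and gently in the middle of the demagnetiser's tray and push the tray fully home. Then roll the numbered thumbwheel until 4 is centred between the orange marks, and last throw the red start lever fully over to the right. Leave all the other parts and tools where they are.

Things in the scene. Friction and masses are not known exactly. Their poses are not given: they have to be found in the camera images.
- hub_center (a point): Splined steel hub, loose, 0.55 kg, standing upright on its flange: flange disc 76 mm across and 16 mm thick, on it a bare stub 32 mm across; 80 mm tall in all. The point is on its axis, half-way up (40 mm above its underside); z is its upright axis.
- hub: The same hub; origin at the centre of its underside.
- drum: Bystander: loose plain aluminium ring 84 mm across, 50 mm tall, open in the middle. Origin under its centre.
- rotor: Bystander: loose black disc-shaped rotor with brass vanes, 80 mm across, 34 mm tall. Origin under its centre.
- wrench: Bystander: loose wrench lying on the bench.
- driver: Bystander: loose screwdriver lying on the bench right of the demagnetiser.
- jar: Bystander: loose jar with a green lid, 64 mm across, 100 mm tall.
- tin: Bystander: loose open green tin, 84 mm across, 60 mm tall.
- demag: Bench demagnetiser, fixed: blue tunnel, and to its right a grey control desk. Origin at table height under the tunnel's front face; x points into the tunnel (away from the robot), y left, z up. Tunnel: y -20 to 180 mm, x 0 to 200, 170 high, opening y 5 to 155, z 30 to 140. A bed 90 wide, 30 high runs 200 mm out in front. Desk: y -220 to -40, its front edge at x -100, 40 high.
- tray_floor (a point): Middle of the inner floor of the aluminium tray that slides along the demagnetiser's x on the guide bed: tray 130 by 130 mm outside, 120 by 120 inside, rim 15 mm above this floor. Axes as the demagnetiser's.
- tray_grip (a point): Centre of the tray's red handle plate (12 mm thick along x, 60 wide, 55 tall), upright, 120 mm in front of the tray's middle. When the tray is home it stands 40 mm in front of the tunnel face.
- tray (a joint): Travel of the tray in m: near 0 out in front of the tunnel, 0.155 home against its stop. Pushed along the demagnetiser's +x; about 2 N; stays where left.
- wheel_axle (a point): Centre of the black numbered thumbwheel, 40 mm wide, in the desk's sloping panel; axes as the demagnetiser's (y along the axle, left). Drum radius 48 mm; ten grey ribs across it, 6 mm thick, stand out to radius 60 mm; gaps between ribs are 24 mm long at the drum, 31 at the tops. A white digit 0 to 9, 20 mm tall, lies in each gap. The panel's surface is 14 mm out from the axle.
- wheel (a joint): Turn of the thumbwheel in rad: digit k is centred between the orange marks at k x 0.6283, ribs lie half-way between digits. It grows when the upper rim is rolled towards the robot (down the slope), and each next digit comes down from above. Stays where it is left; about 2.5 N at the ribs.
- lever_tip (a point): Tip of the red start lever that stands on a small block on the tunnel roof. The lever is about 80 mm long and pivots about the demagnetiser's x axis; off, it leans 0.5 rad to the left (demagnetiser's +y); thrown, 0.5 rad to the right (-y). Its tip is a ball 26 mm across that moves some 77 mm to the right, 262 mm above the table at both ends, 10 mm more half-way; under 2 N.
- lever (a joint): Swing of the start lever in rad: 0 leaning left (off), 1.0 leaning right (started). Stays where it is left.
- visor_edge (a point): Middle of the lower front edge of the blue visor, a flat roof 180 mm wide, 20 mm thick, that covers the desk from here back (+x), 250 mm above the table; a gripper held upright over the wheel hits it. Axes as the demagnetiser's.
- set_digit (a point): Point on the wheel's drum between the two orange marks, where the set digit shows: 48 mm from the axle along the panel's normal, which leans 40 degrees from vertical towards the robot (demagnetiser's -x). Does not turn with the wheel; axes as the demagnetiser's. The marks stand 24 to 30 mm to either side, up to 44 mm from the axle.
Mind the look-alikes: they are no part of the job. What is shaped like the hub but yellow is not meant.

How it is judged:
By the outcome, as a careful person would: the job done as asked, in the order asked, and still so for the second after the job is handed in, with the robot touching nothing.
It also fails if it takes over 72 s, if anything falls off the work surface, if the arm or the gripper's body presses on something with over 40 N, if the wrist force passes 120 N, or if a joint passes its speed limit or range.

## Working session

There is one attempt and no reset: what is moved stays moved. The work goes in short steps, Python scripts to look and compute and a tool call to move; the robot and the scene stay as the last step left them, time stands still between calls to the robot, and variables do not carry over. Pictures are saved under pics/ and viewed, and the job is handed in when it is done.

Besides the shell and the picture viewer there is one more tool, called after ">>>" as name([rows], argument=value, ...), one row to a line, values as JSON. apply_moves: Moves the arm, as the interface text tells. Scaled input: -1 to 1 covers 0.2 m each way for a shift and pi/2 rad each way for a turn. Its arguments: {"type":"object","properties":{"rows":{"type":"array"},"force":{"type":"number"}},"required":["rows"]}

```bash
mkdir -p pics; cat > h.py <<'E'
from bench import *
import numpy as np, cv2
def cam(n):
    i=camera_info(n);K=np.array([[i['fx'],0,i['cx']],[0,i['fy'],i['cy']],[0,0,1.]])
    R=cv2.Rodrigues(np.array(i['rvec'],float))[0];return K,R,np.array(i['tvec'],float).ravel()
def snap(n,tag):
    p,d=read_camera(n);cv2.imwrite(f'pics/{tag}.png',cv2.cvtColor(p,cv2.COLOR_RGB2BGR));np.save(f'pics/{tag}.npy',d);return p,d
def ray(n,u,v,z):
    K,R,t=cam(n);c=-R.T@t;d=R.T@np.linalg.inv(K)@np.array([u,v,1.]);return c+d*(z-c[2])/d[2]
def pts(n,d):
    K,R,t=cam(n);v,u=np.mgrid[:d.shape[0],:d.shape[1]];X=np.stack([(u-K[0,2])/K[0,0]*d,(v-K[1,2])/K[1,1]*d,d],-1)
    return (X-t)@R
def proj(n,P):
    K,R,t=cam(n);q=K@(R@np.array(P)+t);return q[:2]/q[2]
E
python3 - <<'E'
from h import *
for n in('scene','top'):
    snap(n,n+'0');K,R,t=cam(n);print(n,K[0,0],-R.T@t,R[2])
print(get_state())
E
```

```text
scene 427.2840940360477 [ 0.20171222 -0.47790342  1.51215783] [ 0.2158626   0.31649396 -0.92370716]
top 376.19519315317234 [ 0.33243012 -0.01651884  1.19953545] [ 0.19974024 -0.00673705 -0.97982572]
{'time_s': 0.1, 'q': array([ 1.34000276e+00,  2.60595308e-01, -1.39226703e-01,  1.17268295e+00,
       -2.69875591e-05,  1.57086149e+00]), 'joint_vel': array([-2.87709783e-04, -3.78837975e-03,  3.60484920e-03,  1.30950973e-03,
        1.22146523e-03, -2.55433695e-05]), 'joint_torque': array([-6.25520370e-04, -4.06508410e+01,  2.54527134e+01,  1.01142854e-02,
       -3.26316297e-05,  4.10620018e-06]), 'tcp_pos': array([0.11995518, 0.51044859, 0.20216529]), 'eef_rot': array([ 5.41118003e-04,  7.83840747e-01,  6.20961314e-01, -6.61234287e-04]), 'ft_force': array([ 0.5073688 ,  0.10349032, -0.00532172]), 'torque': array([-0.00522538,  0.02551177, -0.02032125]), 'grip_width': 0.08513192977968592}
```

View pics/scene0.png

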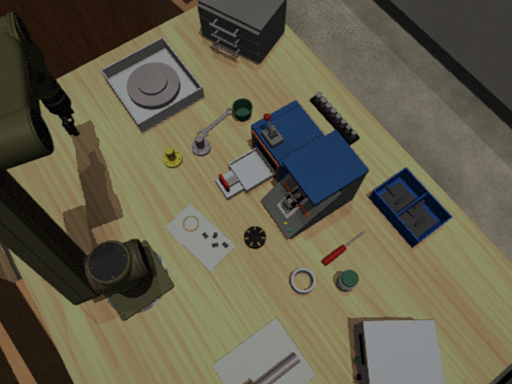

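View pics/top0.png

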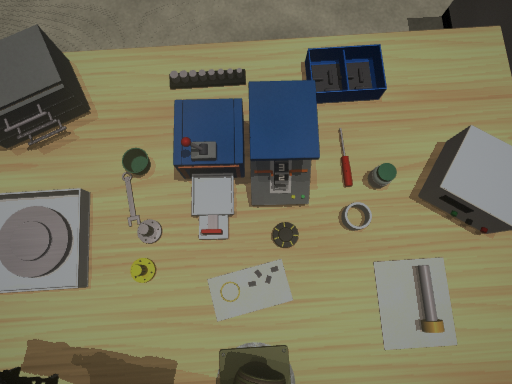

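The scene shows two hub shapes: a steel one at top (150,232) / scene (201,145), and a yellow one at top (143,270) / scene (172,157). The steel one is meant, because the yellow one is explicitly excluded. I'll confirm this in enlarged crops.

```bash
python3 - <<'E'
import cv2
a=cv2.imread('pics/top0.png');b=cv2.imread('pics/scene0.png')
cv2.imwrite('pics/c1.png',cv2.resize(a[140:290,100:330],None,fx=3.4,fy=3.4,interpolation=cv2.INTER_CUBIC))
cv2.imwrite('pics/c2.png',cv2.resize(b[90:240,150:370],None,fx=3.5,fy=3.5,interpolation=cv2.INTER_CUBIC))
E
```

```text
(no output)
```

View pics/c1.png

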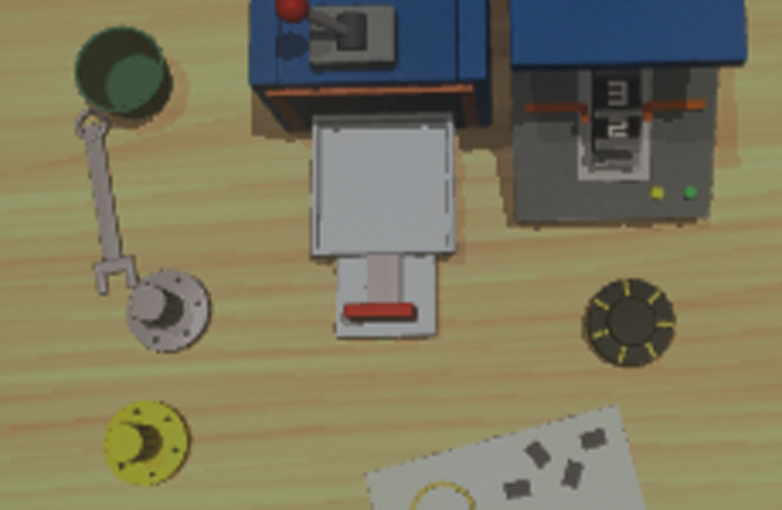

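View pics/c2.png

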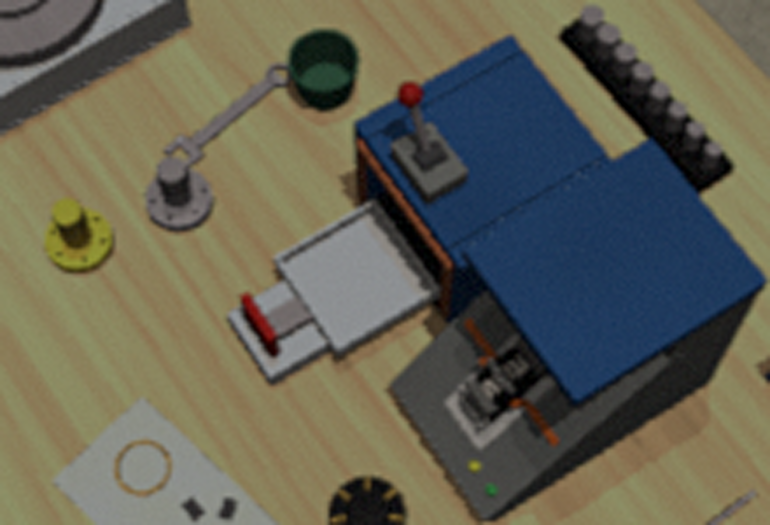

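Crops: the steel-grey hub (top crop 168,310) is the target. The wrench jaw nearly touches its flange on the upper left. The tray's red handle is at (380,311), the lever ball at (292,8), and the wheel shows 3 above and 2 below, with the marks at row 105. Next I'll measure.

```bash
python3 - <<'E'
from h import *
np.set_printoptions(precision=4,suppress=True)
for n in('top','scene'):
    im=cv2.imread(f'pics/{n}0.png').astype(int);d=np.load(f'pics/{n}0.npy');P=pts(n,d);B,G,R=im[...,0],im[...,1],im[...,2]
    ok=d>0
    near=lambda x,y,r:ok&(np.hypot(P[...,0]-x,P[...,1]-y)<r)
    u,v=(150,232) if n=='top' else (201,147)
    h=ray(n,u,v,.016);
    m=near(h[0],h[1],.07)&(P[...,2]>.072)&(P[...,2]<.09)
    print(n,'stub top n',m.sum(),P[m].mean(0), (P[m].min(0)+P[m].max(0))/2,np.ptp(P[m],axis=0))
    m=near(h[0],h[1],.055)&(P[...,2]>.010)&(P[...,2]<.022)
    (c,r)=cv2.minEnclosingCircle(P[m][:,:2].astype(np.float32));print('flange',m.sum(),c,r,np.median(P[m][:,2]))
    red=ok&(R>110)&(G<60)&(B<60)
    nl,lab,st,ce=cv2.connectedComponentsWithStats(red.astype(np.uint8))
    for i in range(1,nl):
        if st[i,4]>15:q=P[lab==i];print('red',ce[i],st[i,4],'med',np.median(q,0),'min',q.min(0),'max',q.max(0))
    blue=ok&(B>80)&(R<60)&(B>G+30)
    nl,lab,st,ce=cv2.connectedComponentsWithStats((blue).astype(np.uint8))
    for i in range(1,nl):
        if st[i,4]>500:
            q=P[lab==i]
            for z in(.17,.27):
                s=q[abs(q[:,2]-z)<.01]
                if len(s)>200:
                    rr=cv2.minAreaRect(s[:,:2].astype(np.float32));print('blue',z,len(s),np.median(s[:,2]),rr,cv2.boxPoints(rr).tolist())
E
```

```text
top stub top n 103 [0.4678 0.3048 0.0797] [0.4677 0.3057 0.0791] [0.0308 0.0327 0.0137]
flange 304 (0.47377675771713257, 0.3084234893321991) 0.04386657476425171 0.017151643760663325
red [185.     140.1071] 28 med [0.6668 0.1393 0.2752] min [0.6599 0.1322 0.27  ] max [0.6742 0.1476 0.2791]
red [347.4014 170.7254] 142 med [ 0.6181 -0.3371  0.0243] min [ 0.5755 -0.3465  0.0172] max [ 0.6691 -0.3285  0.0306]
red [211.3226 230.871 ] 62 med [0.4481 0.1011 0.0877] min [0.4426 0.0758 0.0824] max [0.4525 0.1321 0.0932]
blue 0.27 5143 0.2702941617675872 ((0.7120810151100159, -0.11813359707593918), (0.17668364942073822, 0.21603402495384216), 87.43669891357422) [[0.6002212166786194, -0.20155617594718933], [0.8160390257835388, -0.21121788024902344], [0.8239408135414124, -0.034711018204689026], [0.6081230044364929, -0.02504931390285492]]
blue 0.17 3051 0.17037300702345048 ((0.7292894124984741, 0.07809045165777206), (0.17211636900901794, 0.19735264778137207), 87.18121337890625) [[0.6265003681182861, -0.003010980784893036], [0.823614239692688, -0.012716241180896759], [0.8320784568786621, 0.159191876
[... 396 characters left out ...]
0248] min [ 0.5755 -0.3455  0.019 ] max [ 0.6697 -0.3338  0.0328]
blue 0.17 1765 0.16969068399410875 ((0.7288202047348022, 0.08965132385492325), (0.19140870869159698, 0.19571468234062195), 87.9428482055664) [[0.6275904774665833, -0.0024786219000816345], [0.8231790661811829, -0.009504072368144989], [0.8300499320030212, 0.18178126215934753], [0.6344613432884216, 0.1888067126274109]]
blue 0.27 3277 0.2697887317809315 ((0.7117541432380676, -0.1184365376830101), (0.18013633787631989, 0.21595308184623718), 87.5896987915039) [[0.6000853180885315, -0.2038840353488922], [0.8158473372459412, -0.21296600997447968], [0.8234229683876038, -0.03298904001712799], [0.6076609492301941, -0.023907065391540527]]
```

```bash
python3 - <<'E'
from h import *
np.set_printoptions(precision=4,suppress=True,linewidth=180)
yaw=-.042;c,s=np.cos(yaw),np.sin(yaw)
for n in('top','scene'):
    im=cv2.imread(f'pics/{n}0.png').astype(int);d=np.load(f'pics/{n}0.npy');P=pts(n,d);mn,mx=im.min(2),im.max(2)
    D=np.stack([c*P[...,0]+s*P[...,1],-s*P[...,0]+c*P[...,1],P[...,2]],-1) # derotated world
    # tray region
    m=(d>0)&(abs(P[...,0]-.56)<.09)&(abs(P[...,1]-.095)<.09)
    z=D[m][:,2];print(n,np.histogram(z,bins=np.arange(-.002,.1,.004)))
    f=m&(mx>110)&(mx-mn<35)&(D[...,2]>.025)&(D[...,2]<.062)
    nl,lab,st,ce=cv2.connectedComponentsWithStats(f.astype(np.uint8));i=1+st[1:,4].argmax();g=D[lab==i];print('tray comp',ce[i],g[:,0].min(),g[:,0].max(),g[:,1].min(),g[:,1].max(),np.median(g[:,2]))
    r=m&(D[...,2]>.044)&(D[...,2]<.060)&(D[...,0]<.63)
    print('rim',np.percentile(D[r],[1,5,50,95,99],axis=0))
    h=(d>0)&(im[...,2]>110)&(im[...,1]<70)&(abs(P[...,0]-.448)<.03)&(abs(P[...,1]-.1)<.06)
    print('handle',np.percentile(D[h],[1,50,99],axis=0))
    rf=(d>0)&(abs(D[...,2]-.17)<.004)&(abs(P[...,0]-.72)<.15)&(P[...,1]>-.02)&(P[...,1]<.22)
    print('roof',np.percentile(D[rf],[.5,2,50,98,99.5],axis=0))
    vi=(d>0)&(abs(D[...,2]-.27)<.006)&(abs(P[...,0]-.72)<.15)&(P[...,1]<0)&(P[...,1]>-.25)
    print('visor',np.percentile(D[vi],[.5,2,50,98,99.5],axis=0))
E
```

```text
top (array([479, 212,   9,   1,   1,   4,  11, 174, 465, 926, 255,  95, 166, 153,  19,   4,   5,   4,   3,   5,   7,   1,   5,   6,   2]), array([-0.002,  0.002,  0.006,  0.01 ,  0.014,  0.018,  0.022,  0.026,  0.03 ,  0.034,  0.038,  0.042,  0.046,  0.05 ,  0.054,  0.058,  0.062,  0.066,  0.07 ,  0.074,  0.078,
        0.082,  0.086,  0.09 ,  0.094,  0.098]))
tray comp [212.7187 199.9838] 0.4645812613822249 0.619250562663045 0.05634407561546605 0.18543765671793025 0.035961327500472415
rim [[0.4658 0.0564 0.0442]
 [0.4724 0.057  0.0449]
 [0.5429 0.1229 0.0496]
 [0.627  0.1848 0.0539]
 [0.6289 0.1974 0.0551]]
handle [[0.4392 0.0945 0.0831]
 [0.4436 0.1211 0.0876]
 [0.4493 0.151  0.093 ]]
roof [[0.6258 0.0228 0.1662]
 [0.6281 0.0254 0.1666]
 [0.7346 0.1147 0.1703]
 [0.8205 0.2175 0.1735]
 [0.8233 0.2205 0.1739]]
visor [[ 0.6077 -0.1771  0.2653]
 [ 0.6099 -0.1743  0.2666]
 [ 0.7113 -0.0883  0.2702]
 [ 0.8197 -0.0023  0.2736]
 [ 0.8235  0.0004  0.2743]]
scene (array([231, 102,  25,   8,   3,   9,  27, 135, 370, 413, 191, 116, 109,  82,  20,   6,   5,   5,   4,   6,   4,   6,   4,   2,   3]), array([-0.002,  0.002,  0.006,  0.01 ,  0.014,  0.018,  0.022,  0.026,  0.03 ,  0.034,  0.038,  0.042,  0.046,  0.05 ,  0.054,  0.058,  0.062,  0.066,  0.07 ,  0.074,  0.078,
        0.082,  0.086,  0.09 ,  0.094,  0.098]))
tray comp [248.3476 170.2907] 0.4648080422617977 0.622065612377379 0.05508169602852213 0.18644508068186255 0.03565157865817559
rim [[0.4684 0.0402 0.0441]
 [0.4763 0.0551 0.0443]
 [0.543  0.1171 0.0488]
 [0.6281 0.1842 0.055 ]
 [0.6297 0.1951 0.0569]]
handle [[0.4398 0.0925 0.0817]
 [0.4438 0.1164 0.0872]
 [0.4484 0.1469 0.094 ]]
roof [[0.6266 0.0343 0.1661]
 [0.6291 0.0392 0.1663]
 [0.7385 0.1129 0.1698]
 [0.8213 0.2149 0.1737]
 [0.8244 0.2177 0.1739]]
visor [[ 0.6088 -0.1796  0.2644]
 [ 0.6114 -0.1771  0.265 ]
 [ 0.713  -0.0927  0.2698]
 [ 0.8212 -0.0044  0.2747]
 [ 0.8247 -0.0011  0.2754]]
```

```bash
python3 - <<'E'
from h import *
np.set_printoptions(precision=4,suppress=True,linewidth=180)
yaw=-.042;c,s=np.cos(yaw),np.sin(yaw);O=np.array([.625,.041,0])
n0=np.array([-np.sin(np.radians(40)),0,np.cos(np.radians(40))])
for n in('top','scene'):
    im=cv2.imread(f'pics/{n}0.png').astype(int);d=np.load(f'pics/{n}0.npy');P=pts(n,d)
    D=np.stack([c*P[...,0]+s*P[...,1],-s*P[...,0]+c*P[...,1],P[...,2]],-1)-O
    B,G,R=im[...,0],im[...,1],im[...,2]
    reg=(d>0)&(D[...,0]>-.12)&(D[...,0]<.05)&(D[...,1]>-.22)&(D[...,1]<-.04)&(D[...,2]<.24)&(D[...,2]>.03)
    org=reg&(R>100)&(R>1.5*G)&(G>1.3*B*.8)&(B<80)
    nl,lab,st,ce=cv2.connectedComponentsWithStats(org.astype(np.uint8))
    for i in range(1,nl):
        if st[i,4]>5:q=D[lab==i];print(n,'orange',ce[i],st[i,4],np.percentile(q,[2,50,98],axis=0).tolist())
    pan=reg&(abs(D[...,1]+.13)>.045)
    q=D[pan]; dist=q@n0;h=np.histogram(dist,bins=np.arange(0,.16,.004));print(h[0],h[1]);
    md=np.median(dist[(dist>.06)]);print('panel plane offset n.p',md)
    w=reg&(abs(D[...,1]+.13)<.016);q=D[w]
    o=np.argsort(q[:,0]);print(q[o][::max(1,len(o)//40)])
    e=q[(q@n0)>md+.01]; print('wheel y', np.percentile(e[:,1],[1,99]))
E
```

```text
top orange [304.  170.5] 10 [[-0.012013374253436135, -0.20598055685008557, 0.10667761422313718], [-0.010115397960378025, -0.19960579171428333, 0.11285696670867579], [-0.009295623637831261, -0.1936963167134868, 0.11525168736970365]]
[  0   0   0   0   0   0   0   0   0   0   0   0   0   0   0   0   0   0   0   0   2 123 848 300   8   0   0   0   0   0   0   0   0   0   0   0   0   0   0] [0.    0.004 0.008 0.012 0.016 0.02  0.024 0.028 0.032 0.036 0.04  0.044 0.048 0.052 0.056 0.06  0.064 0.068 0.072 0.076 0.08  0.084 0.088 0.092 0.096 0.1   0.104 0.108 0.112
 0.116 0.12  0.124 0.128 0.132 0.136 0.14  0.144 0.148 0.152 0.156]
panel plane offset n.p 0.09064704032373667
[[-0.0978 -0.1174  0.0409]
 [-0.0951 -0.1394  0.0406]
 [-0.092  -0.1332  0.0418]
 [-0.0892 -0.1363  0.0435]
 [-0.0865 -0.1362  0.0464]
 [-0.0833 -0.1395  0.0457]
 [-0.0807 -0.1456  0.0478]
 [-0.0775 -0.1144  0.0513]
 [-0.0751 -0.1205  0.0549]
 [-0.0723 -0.1174  0.0568]
 [-0.0682 -0.1447  0.0651]
 [-0.0653 -0.1385  0.0668]
 [-0.0621 -0.1294  0.0672]
 [-0.0596 -0.12    0.0714]
 [-0.058  -0.1157  0.0937]
 [-0.0567 -0.117   
[... 1876 characters left out ...]
[-0.0508 -0.1361  0.1295]
 [-0.0491 -0.1368  0.0979]
 [-0.0472 -0.1306  0.1315]
 [-0.0462 -0.1329  0.0949]
 [-0.0424 -0.1246  0.1209]
 [-0.0394 -0.1313  0.1316]
 [-0.0364 -0.1397  0.1264]
 [-0.0349 -0.1306  0.1333]
 [-0.0319 -0.1142  0.1317]
 [-0.0298 -0.1341  0.1435]
 [-0.0282 -0.1448  0.1358]
 [-0.0262 -0.1147  0.1623]
 [-0.0241 -0.115   0.132 ]
 [-0.0217 -0.1156  0.1488]
 [-0.0164 -0.1275  0.1387]
 [-0.0128 -0.1276  0.1436]
 [-0.01   -0.1352  0.1465]
 [-0.0071 -0.1258  0.1411]
 [-0.0043 -0.12    0.1529]
 [-0.002  -0.1413  0.1484]
 [ 0.0012 -0.1439  0.1402]
 [ 0.0055 -0.1368  0.1472]
 [ 0.0069 -0.1344  0.1495]
 [ 0.0078 -0.1147  0.1532]
 [ 0.0102 -0.1458  0.16  ]]
wheel y [-0.1454 -0.1146]
```

```bash
python3 - <<'E'
import cv2
a=cv2.imread('pics/top0.png');b=cv2.imread('pics/scene0.png')
cv2.imwrite('pics/c3.png',cv2.hconcat([cv2.resize(a[145:210,245:315],(390,362),interpolation=cv2.INTER_CUBIC),cv2.resize(b[170:235,260:330],(390,362),interpolation=cv2.INTER_CUBIC)]))
E
```

```text
(no output)
```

View pics/c3.png

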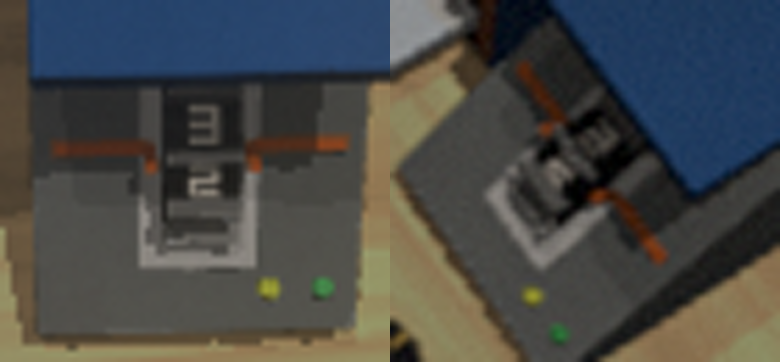

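Tray floor is at world (0.568, 0.097), the hub axis near (0.469, 0.303), and the demag yaw is −0.042. The wheel axle sits at about demag (0.001, −0.13, 0.100), with digit 2 roughly set. Now I'll move over the hub.

>>> apply_moves([
  [0.2,-0.12,0,0.05,0],
  [0.4,-0.24,0,0.1,0],
  [0.6,-0.36,0,0.12,0],
  [0.8,-0.48,0,0.12,0],
  [0.95,-0.57,0,0.12,0],
  [1,-0.6,0,0.12,0],
], force=40)

```text
time_s: 0.6
tcp_pos: [0.3227, 0.3887, 0.2026]
eef_rot: [0.001, 0.723, 0.691, -0.0]
ft_force: [0.5, 1.1, -0.2]
grip_width: 0.0855
```

>>> apply_moves([
  [0.2,-0.12,-0.1,0,0],
  [0.4,-0.24,-0.2,0,0],
  [0.6,-0.36,-0.25,0,0],
  [0.74,-0.43,-0.25,0,0],
  [0.745,-0.435,-0.25,0,0],
  [0.745,-0.435,-0.25,0,0],
])

```text
time_s: 1.1
tcp_pos: [0.4716, 0.3018, 0.1516]
eef_rot: [0.0, 0.724, 0.69, -0.001]
ft_force: [0.4, 0.6, 0.7]
grip_width: 0.0854
```

```bash
python3 - <<'E'
from h import *
snap('top','t1');snap('scene','s1');print(get_state()['tcp_pos'])
a=cv2.imread('pics/t1.png')[180:290,90:200];b=cv2.imread('pics/s1.png')[90:200,140:250]
cv2.imwrite('pics/c4.png',cv2.hconcat([cv2.resize(x,(390,390),interpolation=cv2.INTER_CUBIC) for x in(a,b)]))
E
```

```text
[0.46868651 0.30368969 0.15240155]
```

View pics/c4.png

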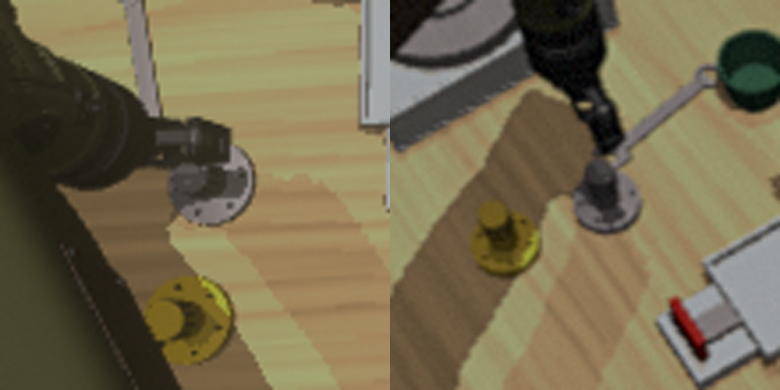

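```bash
python3 - <<'E'
from h import *
for dy in(-.05,0,.05):
  for n in('top','scene'):print(dy,n,proj(n,[.469,.304+dy,.143]),proj(n,[.469,.304,.08]))
E
```

```text
-0.05 top [154.88092817 224.99296237] [143.56367642 228.44223721]
-0.05 scene [203.68294179 138.99974863] [198.66024729 137.56397552]
0 top [137.14740149 226.13490754] [143.56367642 228.44223721]
0 scene [196.38889722 129.20937   ] [198.66024729 137.56397552]
0.05 top [119.40260393 227.2775785 ] [143.56367642 228.44223721]
0.05 scene [189.24043722 119.6144012 ] [198.66024729 137.56397552]
```

>>> apply_moves([
  [0,0,-0.1,0,0],
  [0,0,-0.25,0,0],
  [0,0,-0.4,0,0],
  [0,0,-0.5,0,0],
  [0,0,-0.56,0,0],
  [0,0,-0.56,0,0],
])

```text
time_s: 1.7
tcp_pos: [0.465, 0.3037, 0.0383]
eef_rot: [-0.001, 0.721, 0.693, -0.003]
ft_force: [-1.6, -0.5, -0.2]
grip_width: 0.0854
```

>>> apply_moves([
  [0,0,0,0,0.3],
  [0,0,0,0,0.45],
  [0,0,0,0,0.6],
  [0,0,0,0,0.8],
  [0,0,0,0,1],
  [0,0,0,0,1],
  [0,0,0,0,1],
  [0,0,0,0,1],
], force=50)

```text
time_s: 2.37
tcp_pos: [0.4699, 0.3051, 0.0423]
eef_rot: [-0.0, 0.722, 0.692, 0.001]
ft_force: [-2.1, 1.0, 6.3]
grip_width: 0.0287
```

```bash
python3 - <<'E'
from h import *
snap('top','t2');snap('scene','s2');s=get_state();print(s['tcp_pos'],s['ft_force'],s['torque'],s['grip_width'])
a=cv2.imread('pics/t2.png')[180:290,90:200];b=cv2.imread('pics/s2.png')[90:200,140:250]
cv2.imwrite('pics/c5.png',cv2.hconcat([cv2.resize(x,(390,390),interpolation=cv2.INTER_CUBIC) for x in(a,b)]))
E
```

```text
[0.46990793 0.30516259 0.04234803] [-1.77910475  2.17445735  5.90474934] [ 0.12683625  0.30560735 -0.04740733] 0.029126903213280146
```

View pics/c5.png

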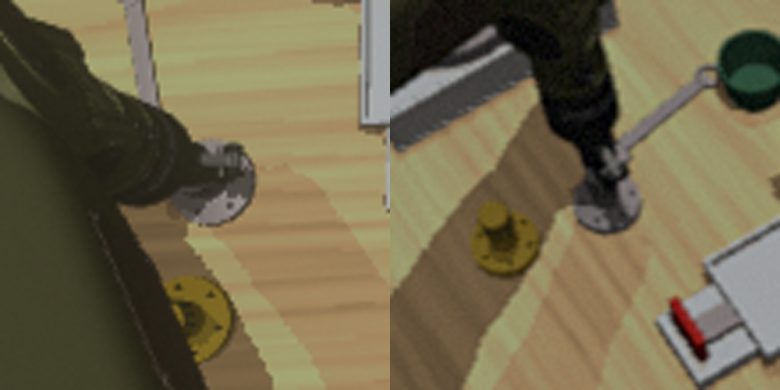

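The picture shows the fingers around the stub, with the hub upright and unmoved. I'll test the grasp with a short lift.

>>> apply_moves([
  [0,0,0.02,0,1],
  [0,0,0.05,0,1],
  [0,0,0.1,0,1],
  [0,0,0.15,0,1],
  [0,0,0.2,0,1],
  [0,0,0.25,0,1],
  [0,0,0.25,0,1],
  [0,0,0.25,0,1],
])

```text
time_s: 3.13
tcp_pos: [0.47, 0.3046, 0.092]
eef_rot: [0.0, 0.722, 0.692, 0.001]
ft_force: [0.3, 0.1, -4.7]
grip_width: 0.0284
```

```bash
python3 - <<'E'
from h import *
snap('top','t3');snap('scene','s3');s=get_state();print(s['tcp_pos'],s['ft_force'],s['torque'],s['grip_width'])
a=cv2.imread('pics/t3.png')[180:290,90:200];b=cv2.imread('pics/s3.png')[90:200,140:250]
cv2.imwrite('pics/c6.png',cv2.hconcat([cv2.resize(x,(390,390),interpolation=cv2.INTER_CUBIC) for x in(a,b)]))
E
```

```text
[0.46880709 0.30387296 0.09070957] [-0.58647941  0.06943671 -5.19542794] [-0.02720014 -0.00325485 -0.01337298] 0.02890051815298536
```

View pics/c6.png

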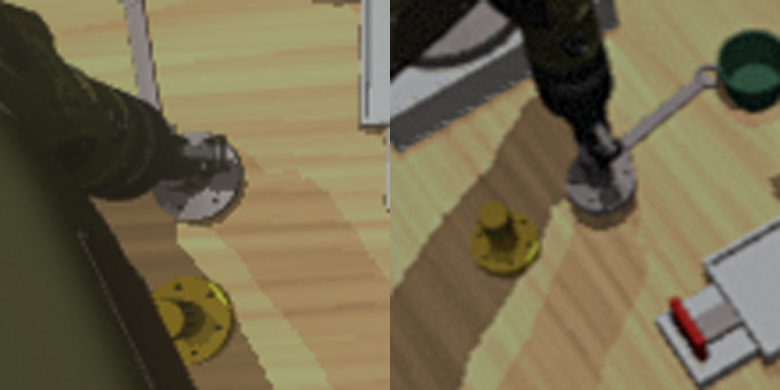

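>>> apply_moves([
  [0.02,-0.04,0.1,0,1],
  [0.06,-0.12,0.2,0,1],
  [0.12,-0.24,0.25,0,1],
  [0.19,-0.38,0.25,0,1],
  [0.26,-0.52,0.25,0,1],
  [0.33,-0.66,0.25,0,1],
  [0.39,-0.78,0.25,0,1],
  [0.44,-0.88,0.25,0,1],
])

```text
time_s: 3.9
tcp_pos: [0.5572, 0.1259, 0.14]
eef_rot: [-0.0, 0.722, 0.692, -0.001]
ft_force: [0.6, 0.5, -5.1]
grip_width: 0.0286
```

>>> apply_moves([
  [0.03,-0.08,0,0,1],
  [0.05,-0.14,0,0,1],
  [0.055,-0.155,0,0,1],
  [0.055,-0.155,0,0,1],
  [0.055,-0.155,0,0,1],
  [0.055,-0.155,0,0,1],
])

```text
time_s: 4.4
tcp_pos: [0.5675, 0.0981, 0.1408]
eef_rot: [-0.0, 0.721, 0.692, -0.0]
ft_force: [0.2, -0.5, -5.4]
grip_width: 0.0285
```

```bash
python3 - <<'E'
from h import *
snap('top','t4');snap('scene','s4');s=get_state();print(s['tcp_pos'],s['eef_rot'],s['ft_force'],s['torque'],s['grip_width'])
T=s['tcp_pos']
for n,t in(('top','t4'),('scene','s4')):
    d=np.load(f'pics/{t}.npy');P=pts(n,d);zf=T[2]-.042+.016
    m=(d>0)&(abs(P[...,2]-zf)<.006)&(np.hypot(P[...,0]-T[0],P[...,1]-T[1])<.06)
    if m.sum()>20:print(n,m.sum(),zf,np.median(P[m][:,2]),P[m].min(0),P[m].max(0),cv2.minEnclosingCircle(P[m][:,:2].astype(np.float32)))
a=cv2.imread('pics/t4.png')[140:250,150:260];b=cv2.imread('pics/s4.png')[90:200,190:300]
cv2.imwrite('pics/c7.png',cv2.hconcat([cv2.resize(x,(390,390),interpolation=cv2.INTER_CUBIC) for x in(a,b)]))
E
```

```text
[0.56765177 0.09813455 0.14089766] [-2.12793687e-04  7.21367678e-01  6.92552256e-01  1.26436541e-05] [ 0.1643802   0.15111479 -5.23931133] [-0.02459822 -0.01475824  0.05625731] 0.028425221133303858
top 23 0.11489766049854529 0.11472115542029064 [0.5482061  0.06210086 0.11004177] [0.57342581 0.07069476 0.1184139 ] ((0.5610942840576172, 0.06590783596038818), 0.012988816946744919)
scene 188 0.11489766049854529 0.1152182469806021 [0.52910982 0.05901122 0.10905708] [0.60124077 0.13449832 0.1208679 ] ((0.5651607513427734, 0.09676440060138702), 0.03786281496286392)
```

View pics/c7.png

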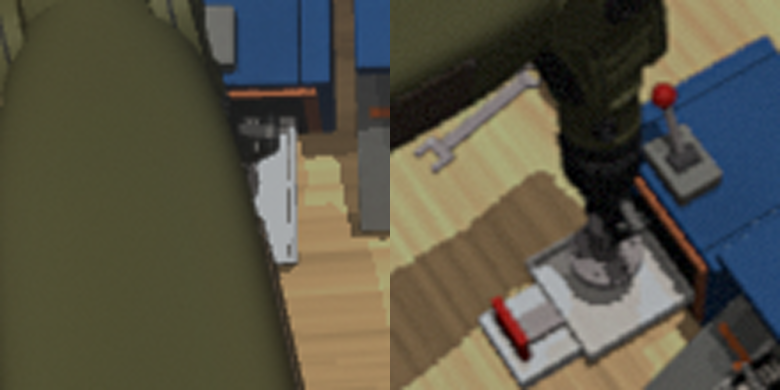

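>>> apply_moves([
  [0.015,-0.005,-0.05,0,1],
  [0.015,-0.005,-0.12,0,1],
  [0.015,-0.005,-0.19,0,1],
  [0.015,-0.005,-0.24,0,1],
  [0.015,-0.005,-0.27,0,1],
  [0.015,-0.005,-0.29,0,1],
  [0.015,-0.005,-0.29,0,1],
  [0.015,-0.005,-0.29,0,1],
])

```text
time_s: 5.17
tcp_pos: [0.5713, 0.0962, 0.0831]
eef_rot: [0.0, 0.722, 0.692, 0.0]
ft_force: [0.1, -1.0, -4.5]
grip_width: 0.0287
```

>>> apply_moves([
  [0,0,-0.005,0,1],
  [0,0,-0.01,0,1],
  [0,0,-0.015,0,1],
  [0,0,-0.015,0,1],
])

```text
time_s: 5.5
tcp_pos: [0.5712, 0.0961, 0.0801]
eef_rot: [0.0, 0.722, 0.692, 0.0]
ft_force: [-0.1, 0.1, -4.6]
grip_width: 0.0287
```

>>> apply_moves([
  [0,0,-0.004,0,1],
  [0,0,-0.008,0,1],
  [0,0,-0.008,0,1],
])

```text
time_s: 5.75
tcp_pos: [0.571, 0.0961, 0.0782]
eef_rot: [-0.0, 0.722, 0.692, -0.0]
ft_force: [-0.7, 0.2, -4.2]
grip_width: 0.0287
```

>>> apply_moves([
  [0,0,-0.004,0,1],
  [0,0,-0.007,0,1],
  [0,0,-0.007,0,1],
])

```text
time_s: 6.0
tcp_pos: [0.5717, 0.0963, 0.0779]
eef_rot: [0.0, 0.722, 0.692, 0.001]
ft_force: [-1.2, 0.4, 2.1]
grip_width: 0.0287
```

>>> apply_moves([
  [0,0,0,0,0.6],
  [0,0,0,0,0.5],
  [0,0,0,0,0.4],
  [0,0,0,0,0.3],
  [0,0,0,0,0.2],
  [0,0,0,0,0.1],
  [0,0,0,0,0.1],
])

```text
time_s: 6.58
tcp_pos: [0.5711, 0.0961, 0.0769]
eef_rot: [0.0, 0.722, 0.692, 0.0]
ft_force: [0.3, -0.2, 1.4]
grip_width: 0.0767
```

>>> apply_moves([
  [0,0,0.05,0,0.1],
  [0,0,0.15,0,0.1],
  [0,0,0.25,0,0.1],
  [0,0,0.35,0,0.1],
  [0,0,0.45,0,0.1],
  [0,0,0.5,0,0.1],
])

```text
time_s: 7.08
tcp_pos: [0.5725, 0.0963, 0.1803]
eef_rot: [0.001, 0.722, 0.692, 0.002]
ft_force: [1.5, -0.9, 0.9]
grip_width: 0.077
```

>>> apply_moves([
  [-0.15,0,0,0,0.1],
  [-0.3,0,0,0,0.1],
  [-0.45,0,0,0,0.3],
  [-0.6,0,0,0,0.6],
  [-0.75,0,0,0,1],
  [-0.87,0.01,0,0,1],
  [-0.87,0.01,0,0,1],
])

```text
time_s: 7.67
tcp_pos: [0.3912, 0.0975, 0.1767]
eef_rot: [-0.001, 0.722, 0.692, -0.002]
ft_force: [-0.4, 0.5, -0.8]
grip_width: 0.0162
```

```bash
python3 - <<'E'
from h import *
snap('top','t5');snap('scene','s5');s=get_state();print(s['tcp_pos'],s['eef_rot'],s['ft_force'],s['grip_width'])
a=cv2.imread('pics/t5.png')[140:250,150:260];b=cv2.imread('pics/s5.png')[90:200,190:300]
cv2.imwrite('pics/c8.png',cv2.hconcat([cv2.resize(x,(390,390),interpolation=cv2.INTER_CUBIC) for x in(a,b)]))
for n,t in(('top','t5'),('scene','s5')):
    d=np.load(f'pics/{t}.npy');P=pts(n,d)
    m=(d>0)&(abs(P[...,2]-.0515)<.006)&(np.hypot(P[...,0]-.568,P[...,1]-.097)<.046)
    if m.sum()>20:print(n,m.sum(),np.median(P[m][:,2]),cv2.minEnclosingCircle(P[m][:,:2].astype(np.float32)))
    m=(d>0)&(abs(P[...,2]-.115)<.006)&(np.hypot(P[...,0]-.568,P[...,1]-.097)<.046)
    if m.sum()>5:print(n,'stub',m.sum(),P[m].mean(0),np.ptp(P[m],axis=0))
E
```

```text
[0.39667709 0.098127   0.17734064] [3.32788222e-04 7.21692420e-01 6.92213645e-01 4.58102265e-04] [ 0.40459065 -0.3979381   0.37826748] 0.001454185620725531
top 316 0.05237851569275356 ((0.5704731345176697, 0.09701021760702133), 0.03822438791394234)
top stub 93 [0.56910299 0.09698516 0.11549571] [0.03088659 0.02980159 0.0091753 ]
scene 189 0.05198701699746891 ((0.5706954002380371, 0.09468549489974976), 0.03810713440179825)
scene stub 61 [0.57121643 0.09424994 0.11500908] [0.03170005 0.03481638 0.01023336]
```

View pics/c8.png

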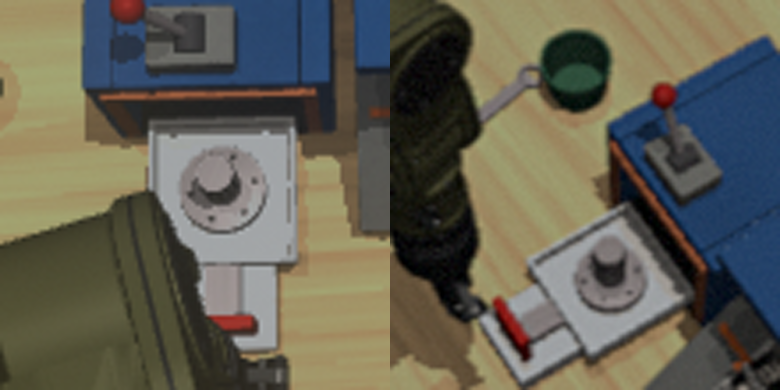

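The hub stands upright at (0.570, 0.096), within about 2.5 mm of the tray middle. Next I'll lower the closed fingers in front of the red handle (top crop 235,323).

>>> apply_moves([
  [0,0.03,-0.15,0,1],
  [0,0.03,-0.3,0,1],
  [0,0.03,-0.45,0,1],
  [0,0.03,-0.55,0,1],
  [0,0.03,-0.58,0,1],
  [0,0.03,-0.58,0,1],
])

```text
time_s: 8.27
tcp_pos: [0.3967, 0.1038, 0.0596]
eef_rot: [-0.001, 0.722, 0.692, -0.001]
ft_force: [-0.1, 0.7, -0.0]
grip_width: 0.0001
```

>>> apply_moves([
  [0.04,-0.002,0,0,1],
  [0.08,-0.004,0,0,1],
  [0.12,-0.006,0,0,1],
  [0.15,-0.007,0,0,1],
  [0.17,-0.008,0,0,1],
  [0.19,-0.008,0,0,1],
  [0.21,-0.008,0,0,1],
  [0.23,-0.009,0,0,1],
])

```text
time_s: 8.93
tcp_pos: [0.4433, 0.1022, 0.061]
eef_rot: [-0.0, 0.722, 0.692, -0.0]
ft_force: [-0.2, 0.1, 0.0]
grip_width: 0.0005
```

>>> apply_moves([
  [0.015,-0.001,0,0,1],
  [0.03,-0.001,0,0,1],
  [0.045,-0.002,0,0,1],
  [0.06,-0.002,0,0,1],
  [0.075,-0.003,0,0,1],
  [0.09,-0.004,0,0,1],
])

```text
time_s: 9.43
tcp_pos: [0.4613, 0.1014, 0.0609]
eef_rot: [-0.0, 0.722, 0.692, -0.0]
ft_force: [0.5, -0.1, -0.2]
grip_width: 0.0001
```

```bash
python3 - <<'E'
from h import *
snap('top','t6');snap('scene','s6');s=get_state();print(s['tcp_pos'],s['ft_force'],s['grip_width'])
a=cv2.imread('pics/t6.png')[140:250,150:260];b=cv2.imread('pics/s6.png')[90:200,190:300]
cv2.imwrite('pics/c9.png',cv2.hconcat([cv2.resize(x,(390,390),interpolation=cv2.INTER_CUBIC) for x in(a,b)]))
E
```

```text
[0.46177485 0.10151544 0.06095838] [-0.7635256   1.05295245  0.38336126] -4.144674575054495e-05
```

View pics/c9.png

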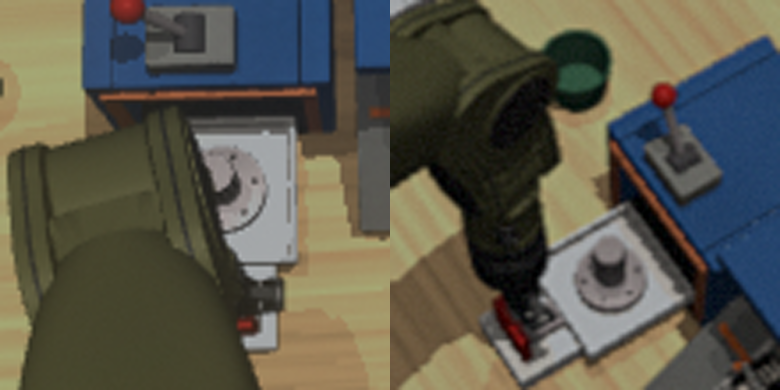

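```bash
python3 - <<'E'
from h import *
b=cv2.imread('pics/s6.png')[140:195,205:275];a=cv2.imread('pics/t6.png')[200:255,190:260]
cv2.imwrite('pics/c10.png',cv2.convertScaleAbs(cv2.hconcat([cv2.resize(x,None,fx=5.6,fy=5.6,interpolation=cv2.INTER_NEAREST) for x in(a,b)]),alpha=1.6))
for n,t in(('top','t6'),('scene','s6')):
    im=cv2.imread(f'pics/{t}.png').astype(int);d=np.load(f'pics/{t}.npy');P=pts(n,d)
    m=(d>0)&(im[...,2]>80)&(im[...,1]<60)&(im[...,0]<60)&(abs(P[...,0]-.45)<.05)&(abs(P[...,1]-.1)<.06);print(n,m.sum(),np.percentile(P[m],[2,50,98],axis=0))
    print(proj(n,get_state()['tcp_pos']+np.array([0,0,-.011])))
E
```

```text
top 12 [[0.44293231 0.07607606 0.0854463 ]
 [0.44629893 0.08057888 0.08616571]
 [0.44953684 0.08520831 0.08975275]]
[212.54438601 227.54725069]
scene 12 [[0.4438454  0.07422423 0.0732657 ]
 [0.44536969 0.08326306 0.08403815]
 [0.4513821  0.12075994 0.09617553]]
[227.04374601 181.56968884]
```

View pics/c10.png

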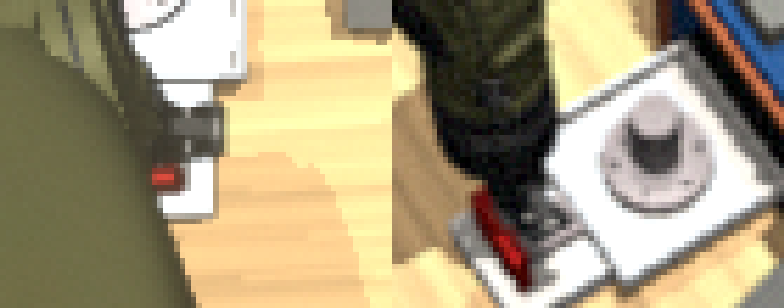

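```bash
python3 - <<'E'
from h import *
np.set_printoptions(precision=3,suppress=True,linewidth=180)
im=cv2.imread('pics/s6.png').astype(int);d=np.load('pics/s6.npy');P=pts('scene',d)
for v in range(172,192,2):
    print(v,[ (u,)+tuple(np.round(P[v,u],3))+(tuple(im[v,u,::-1]),) for u in range(220,238,3)])
s=get_state();print(s['tcp_pos'],s['q'],s['joint_torque'],s['ft_force'])
E
```

```text
172 [(220, np.float64(0.471), np.float64(0.172), np.float64(-0.003), (np.int64(90), np.int64(76), np.int64(53))), (223, np.float64(0.445), np.float64(0.082), np.float64(0.192), (np.int64(4), np.int64(7), np.int64(7))), (226, np.float64(0.45), np.float64(0.071), np.float64(0.206), (np.int64(9), np.int64(8), np.int64(7))), (229, np.float64(0.458), np.float64(0.064), np.float64(0.209), (np.int64(18), np.int64(19), np.int64(21))), (232, np.float64(0.467), np.float64(0.06), np.float64(0.203), (np.int64(57), np.int64(57), np.int64(55))), (235, np.float64(0.507), np.float64(0.116), np.float64(0.052), (np.int64(164), np.int64(167), np.int64(170)))]
174 [(220, np.float64(0.451), np.float64(0.127), np.float64(0.086), (np.int64(68), np.int64(27), np.int64(20))), (223, np.float64(0.445), np.float64(0.087), np.float64(0.167), (np.int64(0), np.int64(3), np.int64(0))), (226, np.float64(0.449), np.float64(0.071), np.float64(0.191), (np.int64(0), np.int64(2), np.int64(3))), (229, np.float64(0.456), np.float64(0.062), np.float64(0.199), (np.int64(36), np.int64(36), np.int64(37))), (232, np.float64(0.4
[... 4879 characters left out ...]
np.int64(79))), (223, np.float64(0.433), np.float64(0.088), np.float64(0.033), (np.int64(164), np.int64(163), np.int64(160))), (226, np.float64(0.444), np.float64(0.085), np.float64(0.026), (np.int64(120), np.int64(116), np.int64(112))), (229, np.float64(0.45), np.float64(0.071), np.float64(0.046), (np.int64(41), np.int64(18), np.int64(16))), (232, np.float64(0.462), np.float64(0.071), np.float64(0.028), (np.int64(86), np.int64(83), np.int64(81))), (235, np.float64(0.472), np.float64(0.066), np.float64(0.025), (np.int64(166), np.int64(163), np.int64(158)))]
[0.462 0.102 0.061] [ 0.216  0.283 -0.509  0.778  0.     0.259] [ -0.042 -37.336  21.018   0.019  -0.01   -0.01 ] [-0.764  1.053  0.383]
```

```bash
python3 - <<'E'
from h import *
b=cv2.imread('pics/s6.png')[160:195,210:250];b=cv2.convertScaleAbs(cv2.resize(b,None,fx=15,fy=15,interpolation=cv2.INTER_NEAREST),alpha=2.2)
for z,c in((.05,(0,255,0)),(.08,(255,255,0)),(.11,(255,0,255)),(.14,(0,255,255))):
    q=(proj('scene',[.4617,.1015,z])-[210,160]+.5)*15;cv2.circle(b,tuple(int(x) for x in q),5,c,-1)
cv2.imwrite('pics/c11.png',b)
E
```

```text
(no output)
```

View pics/c11.png

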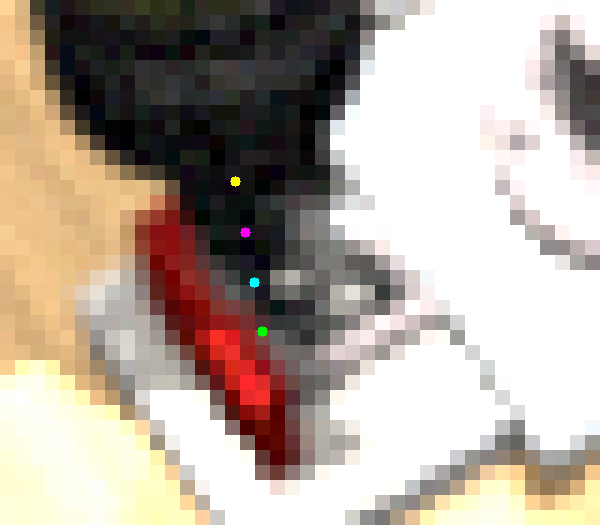

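```bash
python3 - <<'E'
from h import *
for tag,T in(('s5',(.3967,.0981,.1773)),('t5',(.3967,.0981,.1773)),('s6',(.4617,.1015,.061)),('t6',(.4617,.1015,.061)),('s4',(.5676,.0981,.1409))):
    n='scene' if tag[0]=='s' else 'top'
    d=np.load(f'pics/{tag}.npy');im=cv2.imread(f'pics/{tag}.png').max(2);P=pts(n,d)
    m=(d>0)&(abs(P[...,0]-T[0])<.016)&(abs(P[...,1]-T[1])<.02)&(P[...,2]>.06)&(im<70)
    print(tag,m.sum(),np.sort(P[m][:,2]-T[2])[:12].round(3))
b=cv2.imread('pics/s5.png')[150:190,205:255];b=cv2.convertScaleAbs(cv2.resize(b,None,fx=14,fy=14,interpolation=cv2.INTER_NEAREST),alpha=2.2)
for z,c in((-.011,(0,255,0)),(.011,(255,255,0)),(.03,(255,0,255)),(.05,(0,255,255))):
    q=(proj('scene',[.3967,.0981,.1773+z])-[205,150]+.5)*14;cv2.circle(b,tuple(int(x) for x in q),5,c,-1);print(q)
cv2.imwrite('pics/c12.png',b)
E
```

```text
s5 61 [0.034 0.043 0.047 0.055 0.071 0.075 0.077 0.079 0.082 0.085 0.1   0.101]
t5 0 []
s6 83 [0.02  0.021 0.021 0.021 0.023 0.023 0.023 0.024 0.024 0.025 0.026 0.026]
t6 2 [0.524 0.526]
s4 99 [-0.035 -0.028 -0.027 -0.027 -0.026 -0.026 -0.025 -0.024 -0.024 -0.024
 -0.024 -0.023]
[ 68.65952304 414.46041708]
[ 58.72640433 378.3211897 ]
[ 49.92055898 346.28327122]
[ 40.41462875 311.69826479]
```

View pics/c12.png

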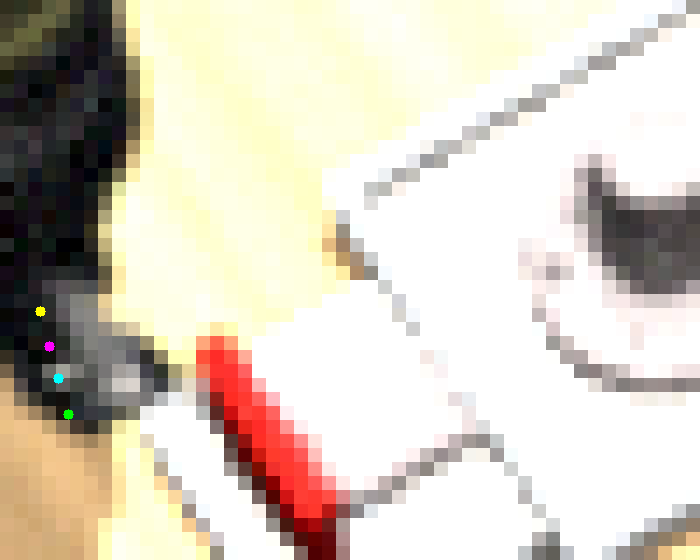

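```bash
python3 - <<'E'
from h import *
for tag in('s5','s6','t5','t6'):
    n='scene' if tag[0]=='s' else 'top'
    d=np.load(f'pics/{tag}.npy');P=pts(n,d);im=cv2.imread(f'pics/{tag}.png').astype(int)
    m=(d>0)&(abs(P[...,2]-.115)<.006)&(np.hypot(P[...,0]-.568,P[...,1]-.097)<.046)
    print(tag,'stub',m.sum(),P[m].mean(0))
    m=(d>0)&(im[...,2]>80)&(im[...,1]<60)&(im[...,0]<60)&(abs(P[...,0]-.45)<.05)&(abs(P[...,1]-.1)<.06)&(P[...,2]>.08);q=P[m];print(q[q[:,1]<.09].mean(0), q.mean(0))
E
```

```text
s5 stub 61 [0.57121643 0.09424994 0.11500908]
[0.44718462 0.07892743 0.08673154] [0.44781998 0.0982934  0.08697445]
s6 stub 61 [0.57055491 0.0943616  0.1142452 ]
[0.4460617  0.08084168 0.08709758] [0.44675149 0.08755283 0.08700292]
t5 stub 93 [0.56910299 0.09698516 0.11549571]
[0.44637658 0.08086439 0.10029973] [0.44799223 0.08904413 0.09417297]
t6 stub 59 [0.57039861 0.09217    0.11514612]
[0.44630216 0.08060565 0.08661314] [0.44630216 0.08060565 0.08661314]
```

>>> apply_moves([
  [-0.02,0,0,0,1],
  [-0.04,0.001,0,0,1],
  [-0.04,0.001,0,0,1],
])

```text
time_s: 9.78
tcp_pos: [0.4513, 0.1015, 0.0607]
eef_rot: [-0.001, 0.722, 0.692, -0.001]
ft_force: [-0.6, 0.6, -0.7]
grip_width: 0.0
```

```bash
python3 - <<'E'
from h import *
snap('scene','s7');s=get_state();print(s['tcp_pos'],s['ft_force'],s['grip_width'])
b=cv2.imread('pics/s7.png')[150:195,205:255];cv2.imwrite('pics/c13.png',cv2.convertScaleAbs(cv2.resize(b,None,fx=12,fy=12,interpolation=cv2.INTER_NEAREST),alpha=2.2))
d=np.load('pics/s7.npy');P=pts('scene',d)
m=(d>0)&(abs(P[...,2]-.115)<.006)&(np.hypot(P[...,0]-.568,P[...,1]-.097)<.046)
print('stub',m.sum(),P[m].mean(0))
E
```

```text
[0.4519379  0.10156239 0.06079211] [-0.27044601 -0.10126959  0.32775353] -0.00037085589492491414
stub 62 [0.57098354 0.09401113 0.11501772]
```

View pics/c13.png

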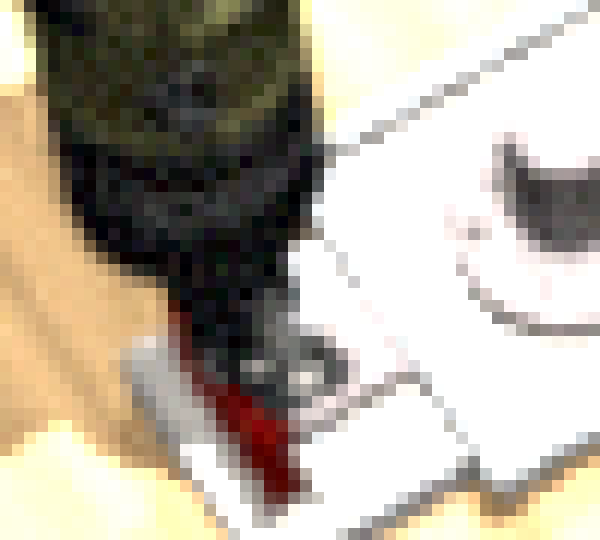

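The tray hasn't moved and the force is still zero, yet the closed fingers stand inside the handle plate. So pushing the handle with the outside of closed fingers does nothing here. I'll lift out and grip the plate between the pads instead.

>>> apply_moves([
  [0,0,0.1,0,1],
  [0,0,0.25,0,1],
  [0,0,0.4,-0.08,0.7],
  [-0.01,0,0.45,-0.16,0.5],
  [-0.018,0.004,0.45,-0.24,0.4],
  [-0.018,0.004,0.45,-0.32,0.4],
  [-0.018,0.004,0.45,-0.4,0.4],
  [-0.018,0.004,0.45,-0.48,0.4],
])

```text
time_s: 10.5
tcp_pos: [0.4493, 0.1025, 0.1511]
eef_rot: [0.0, 0.926, 0.377, 0.0]
ft_force: [-0.8, 0.2, 0.4]
grip_width: 0.0514
```

>>> apply_moves([
  [0,0,0,-0.08,0.4],
  [0,0,0,-0.16,0.4],
  [0,0,0,-0.24,0.4],
  [0,0,0,-0.32,0.4],
  [0,0,0,-0.4,0.4],
  [0,0,0,-0.48,0.4],
  [0,0,0,-0.52,0.4],
  [0,0,0,-0.52,0.4],
])

```text
time_s: 11.17
tcp_pos: [0.4493, 0.1025, 0.1509]
eef_rot: [0.0, 1.0, -0.02, 0.0]
ft_force: [0.0, -0.5, 0.2]
grip_width: 0.0513
```

```bash
python3 - <<'E'
from h import *
snap('scene','s8');s=get_state();print(s['tcp_pos'],s['q'],s['eef_rot'],s['ft_force'],s['grip_width'])
from scipy.spatial.transform import Rotation as R
w,x,y,z=s['eef_rot'];print(R.from_quat([x,y,z,w]).as_matrix()[:,0])
b=cv2.imread('pics/s8.png')[130:195,200:270];cv2.imwrite('pics/c14.png',cv2.convertScaleAbs(cv2.resize(b,None,fx=9,fy=9,interpolation=cv2.INTER_CUBIC),alpha=1.8))
E
```

```text
[0.44931213 0.10245111 0.15092104] [ 2.24223155e-01  1.81774029e-01 -3.83267069e-01  1.00576359e+00
 -5.06037030e-05  1.83168092e+00] [ 2.55656333e-05  9.99831997e-01 -1.83296939e-02  2.01755708e-06] [-0.48024148 -0.36369458  0.11015395] 0.05106413153145721
[ 9.99328045e-01 -3.66532287e-02  4.97165672e-06]
```

View pics/c14.png

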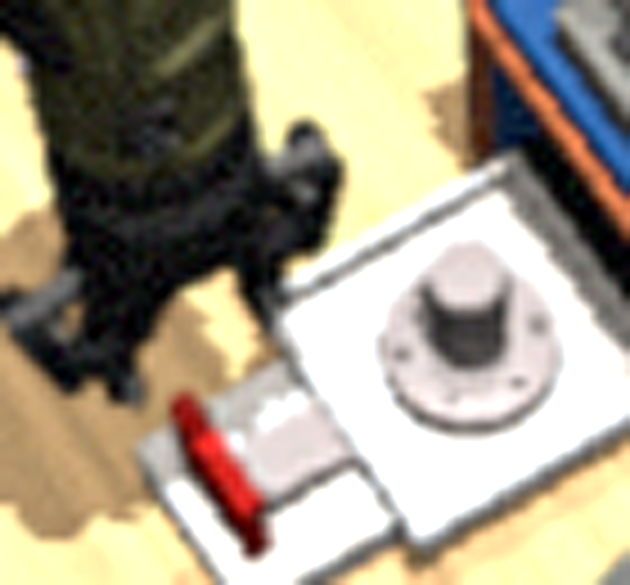

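>>> apply_moves([
  [-0.005,0,-0.1,0,0.4],
  [-0.005,0,-0.2,0,0.4],
  [-0.005,0,-0.3,0,0.4],
  [-0.005,0,-0.37,0,0.4],
  [-0.005,0,-0.4,0,0.4],
  [-0.005,0,-0.4,0,0.4],
])

```text
time_s: 11.72
tcp_pos: [0.4471, 0.1022, 0.0697]
eef_rot: [0.0, 1.0, -0.019, -0.001]
ft_force: [-0.4, -0.1, -0.3]
grip_width: 0.0512
```

>>> apply_moves([
  [0,0,0,0,0.5],
  [0,0,0,0,0.6],
  [0,0,0,0,0.7],
  [0,0,0,0,0.8],
  [0,0,0,0,0.9],
  [0,0,0,0,1],
  [0,0,0,0,1],
  [0,0,0,0,1],
], force=25)

```text
time_s: 12.38
tcp_pos: [0.4485, 0.1025, 0.071]
eef_rot: [-0.0, 1.0, -0.019, 0.0]
ft_force: [0.3, -0.2, -0.4]
grip_width: -0.0001
```

```bash
python3 - <<'E'
from h import *
snap('scene','s9');snap('top','t9');s=get_state();print(s['tcp_pos'],s['ft_force'],s['grip_width'])
a=cv2.imread('pics/t9.png')[195:255,180:245];b=cv2.imread('pics/s9.png')[140:200,200:265];cv2.imwrite('pics/c15.png',cv2.convertScaleAbs(cv2.resize(cv2.hconcat([a,b]),None,fx=6,fy=6,interpolation=cv2.INTER_NEAREST),alpha=2.))
E
```

```text
[0.44847571 0.10246729 0.0709206 ] [ 0.35096527  0.18424467 -0.27992509] 3.2002748314648495e-06
```

View pics/c15.png

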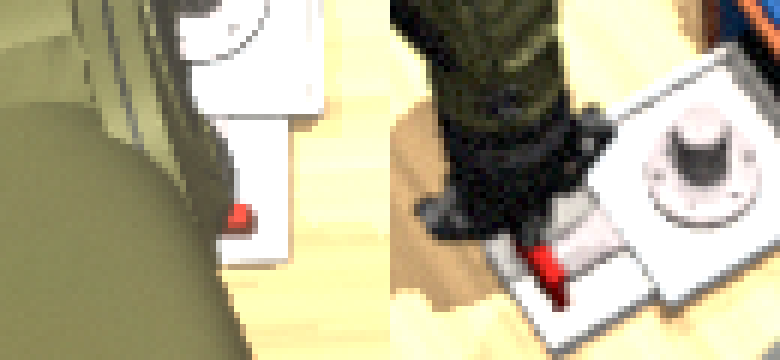

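The fingers also closed fully through the plate: `grip_width` is 0 and the force is 0. So the red handle gives no contact to the fingers at all. I'll lift clear and try the tray's own front wall, off-centre and clear of the neck.

>>> apply_moves([
  [0,0,0.15,0,1],
  [0,0,0.25,0,1],
  [0.05,0.06,0.25,0,1],
  [0.1,0.12,0.25,0,1],
  [0.14,0.19,0.15,0,1],
  [0.14,0.19,0,0,1],
  [0.14,0.19,-0.1,0,1],
  [0.14,0.19,-0.115,0,1],
], force=40)

```text
time_s: 13.15
tcp_pos: [0.4734, 0.1398, 0.0445]
eef_rot: [0.001, 1.0, -0.019, -0.003]
ft_force: [-1.2, -0.4, -1.0]
grip_width: 0.0003
```

>>> apply_moves([
  [0,0,0,0,1],
  [0,0,0,0,1],
  [0.02,0,0,0,1],
  [0.04,0,0,0,1],
  [0.06,0,0,0,1],
  [0.08,0,0,0,1],
  [0.08,0,0,0,1],
])

```text
time_s: 13.73
tcp_pos: [0.4944, 0.1407, 0.0486]
eef_rot: [-0.0, 1.0, -0.019, 0.001]
ft_force: [-0.0, 0.6, -0.0]
grip_width: 0.0002
```

```bash
python3 - <<'E'
from h import *
snap('scene','s10');s=get_state();print(s['tcp_pos'],s['ft_force'],s['grip_width'])
d=np.load('pics/s10.npy');P=pts('scene',d)
m=(d>0)&(abs(P[...,2]-.115)<.006)&(np.hypot(P[...,0]-.575,P[...,1]-.097)<.05)
print('stub',m.sum(),P[m].mean(0))
b=cv2.imread('pics/s10.png')[125:200,200:280];cv2.imwrite('pics/c16.png',cv2.convertScaleAbs(cv2.resize(b,None,fx=8,fy=8,interpolation=cv2.INTER_NEAREST),alpha=2.))
E
```

```text
[0.4935311  0.14057668 0.04829795] [-0.5171338  -0.40687275 -0.35160278] -0.00021369720159095638
stub 58 [0.57145564 0.09450012 0.11471194]
```

View pics/c16.png

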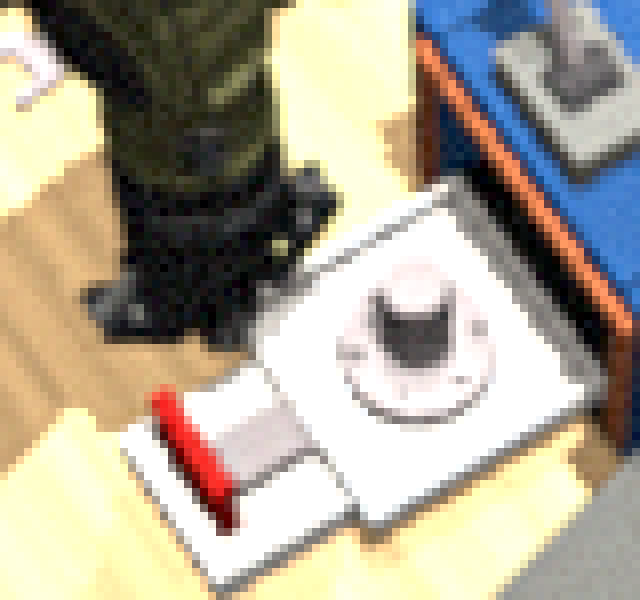

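>>> apply_moves([
  [0.02,-0.001,0,0,1],
  [0.04,-0.002,0,0,1],
  [0.06,-0.002,0,0,1],
  [0.08,-0.003,0,0,1],
  [0.1,-0.004,0,0,1],
  [0.1,-0.004,0,0,1],
])

```text
time_s: 14.28
tcp_pos: [0.5138, 0.1398, 0.048]
eef_rot: [-0.0, 1.0, -0.019, 0.001]
ft_force: [-0.6, -0.2, -0.2]
grip_width: -0.0002
```

```bash
python3 - <<'E'
from h import *
snap('scene','s11');s=get_state();print(s['tcp_pos'],s['ft_force'],s['grip_width'])
d=np.load('pics/s11.npy');P=pts('scene',d)
m=(d>0)&(abs(P[...,2]-.115)<.006)&(np.hypot(P[...,0]-.575,P[...,1]-.097)<.05)
print('stub',m.sum(),P[m].mean(0))
b=cv2.imread('pics/s11.png')[125:200,200:280];cv2.imwrite('pics/c17.png',cv2.convertScaleAbs(cv2.resize(b,None,fx=8,fy=8,interpolation=cv2.INTER_NEAREST),alpha=2.))
E
```

```text
[0.51311849 0.13969137 0.04787736] [ 0.73347955 -0.06391563 -0.02253146] 0.0003086044933938964
stub 59 [0.57118186 0.09551261 0.11447397]
```

View pics/c17.png

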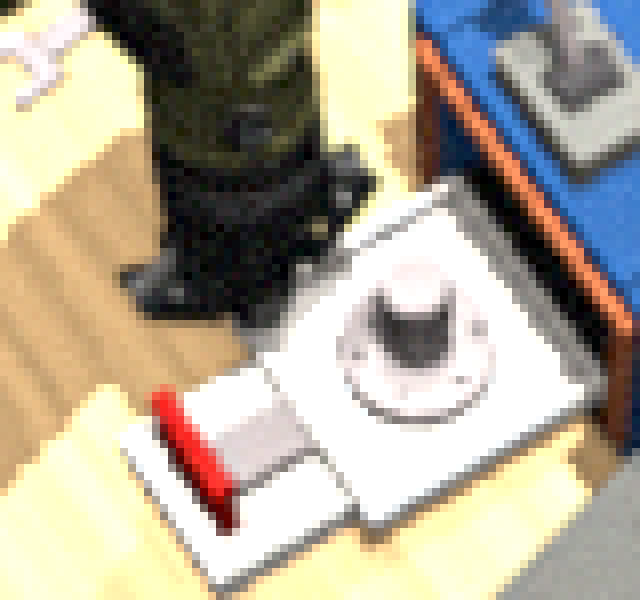

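The fingers pass through the tray wall as well: no force, and the tray and hub are unmoved (stub still at x 0.571). Before choosing another way, I'll press down lightly to find out what the fingers can touch here.

>>> apply_moves([
  [0,0,-0.01,0,1],
  [0,0,-0.02,0,1],
  [0,0,-0.02,0,1],
])

```text
time_s: 14.58
tcp_pos: [0.5118, 0.1395, 0.0434]
eef_rot: [0.0, 1.0, -0.019, -0.001]
ft_force: [0.4, -0.1, -0.4]
grip_width: -0.0003
```

>>> apply_moves([
  [0,0,-0.01,0,1],
  [0,0,-0.02,0,1],
  [0,0,-0.02,0,1],
])

```text
time_s: 14.83
tcp_pos: [0.5121, 0.1396, 0.0395]
eef_rot: [0.0, 1.0, -0.019, -0.0]
ft_force: [0.6, -0.6, 0.3]
grip_width: 0.0002
```

>>> apply_moves([
  [0,0,-0.01,0,1],
  [0,0,-0.02,0,1],
  [0,0,-0.03,0,1],
  [0,0,-0.03,0,1],
])

```text
time_s: 15.17
tcp_pos: [0.5122, 0.1396, 0.0335]
eef_rot: [0.0, 1.0, -0.019, -0.0]
ft_force: [0.1, -0.3, 0.1]
grip_width: 0.0
```

Now the fingertips are below the tray floor and the bed top with zero force. I'll lift out and probe the bare bench, to see whether the fingers make contact with anything.

>>> apply_moves([
  [0,0,0.15,0,1],
  [0,0,0.3,0,1],
  [0,0,0.4,0,1],
  [-0.15,0.1,0.4,0,1],
  [-0.3,0.2,0.4,0,1],
  [-0.45,0.26,0.3,0,1],
  [-0.46,0.26,0.15,0,1],
  [-0.46,0.26,0,0,1],
])

```text
time_s: 15.83
tcp_pos: [0.4195, 0.1926, 0.0342]
eef_rot: [-0.001, 1.0, -0.018, 0.001]
ft_force: [-0.0, -0.5, 0.6]
grip_width: 0.0003
```

>>> apply_moves([
  [0,0,-0.05,0,1],
  [0,0,-0.08,0,1],
  [0,0,-0.09,0,1],
  [0,0,-0.1,0,1],
  [0,0,-0.1,0,1],
])

```text
time_s: 16.25
tcp_pos: [0.4214, 0.192, 0.0144]
eef_rot: [-0.0, 1.0, -0.019, 0.001]
ft_force: [-0.4, 0.1, 0.2]
grip_width: 0.0001
```

>>> apply_moves([
  [0,0,-0.01,0,1],
  [0,0,-0.02,0,1],
  [0,0,-0.02,0,1],
])

```text
time_s: 16.5
tcp_pos: [0.4209, 0.1917, 0.0101]
eef_rot: [-0.0, 1.0, -0.019, 0.0]
ft_force: [-0.2, 0.2, -0.8]
grip_width: -0.0001
```

>>> apply_moves([
  [0,0,-0.01,0,1],
  [0,0,-0.02,0,1],
  [0,0,-0.02,0,1],
])

```text
time_s: 16.75
tcp_pos: [0.4203, 0.1916, 0.0056]
eef_rot: [0.0, 1.0, -0.019, -0.0]
ft_force: [0.5, -0.5, -0.0]
grip_width: -0.0001
```

```bash
python3 - <<'E'
from h import *
s=get_state();print(s['tcp_pos'],s['ft_force'],s['torque'],s['joint_torque'])
E
```

```text
[0.42026443 0.19155728 0.00561353] [ 0.48466055 -0.53346088 -0.02248782] [-0.02543653 -0.00809454  0.01315728] [-8.52461206e-03 -3.79909766e+01  1.85673988e+01 -1.12264319e-01
 -1.69863879e-04  1.81360053e-05]
```

```bash
python3 - <<'E'
from h import *
snap('scene','s12');snap('top','t12')
T=get_state()['tcp_pos']
for tag in('s12','t12'):
    n='scene' if tag[0]=='s' else 'top'
    d=np.load(f'pics/{tag}.npy');im=cv2.imread(f'pics/{tag}.png');P=pts(n,d)
    m=(d>0)&(np.hypot(P[...,0]-T[0],P[...,1]-T[1])<.03)&(P[...,2]>.006)&(im.max(2)<75)
    q=P[m];o=np.argsort(q[:,2])[:14];print(tag,m.sum(),q[o].round(3).tolist())
b=cv2.imread('pics/s12.png')[115:175,175:240];b=cv2.convertScaleAbs(cv2.resize(b,None,fx=10,fy=10,interpolation=cv2.INTER_NEAREST),alpha=2.2)
for z,c in((0,(0,255,0)),(.025,(255,255,0)),(.05,(255,0,255))):
    q=(proj('scene',[T[0],T[1],z])-[175,115]+.5)*10;cv2.circle(b,tuple(int(x) for x in q),5,c,-1)
cv2.imwrite('pics/c18.png',b)
E
```

```text
s12 279 [[0.419, 0.182, 0.037], [0.408, 0.194, 0.038], [0.423, 0.182, 0.039], [0.429, 0.184, 0.039], [0.412, 0.185, 0.04], [0.413, 0.186, 0.045], [0.43, 0.184, 0.046], [0.414, 0.18, 0.047], [0.408, 0.184, 0.048], [0.415, 0.187, 0.051], [0.419, 0.179, 0.052], [0.42, 0.181, 0.054], [0.423, 0.179, 0.054], [0.415, 0.179, 0.056]]
t12 412 [[0.394, 0.181, 0.086], [0.391, 0.186, 0.095], [0.447, 0.202, 0.505], [0.449, 0.2, 0.505], [0.446, 0.205, 0.506], [0.449, 0.196, 0.507], [0.445, 0.199, 0.507], [0.44, 0.212, 0.507], [0.45, 0.192, 0.507], [0.444, 0.208, 0.508], [0.445, 0.203, 0.508], [0.442, 0.208, 0.508], [0.447, 0.203, 0.508], [0.442, 0.21, 0.508]]
```

View pics/c18.png

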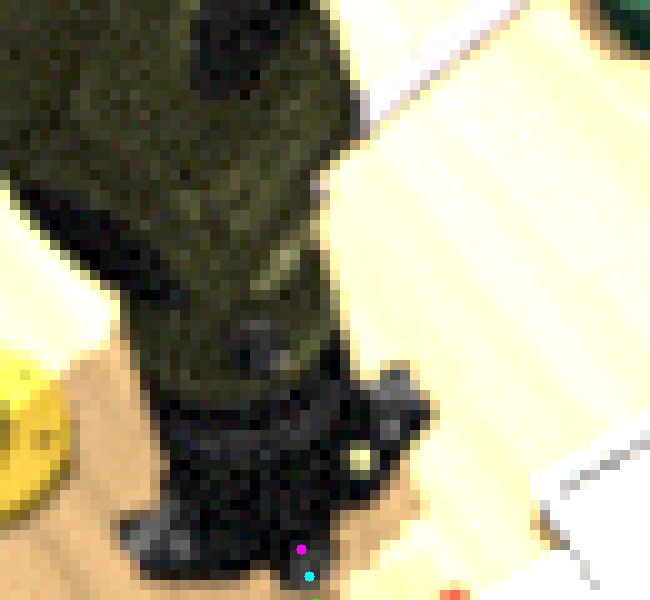

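The picture settles it. With the TCP reported at z 0.006, the visible fingertips end at z of about 0.02–0.03, so the real tips sit higher than the data says. That explains everything: the fingers passed over the handle and the rim. I'll touch the bench to calibrate the tip height.

>>> apply_moves([
  [0,0,-0.02,0,1],
  [0,0,-0.04,0,1],
  [0,0,-0.05,0,1],
  [0,0,-0.05,0,1],
])

```text
time_s: 17.18
tcp_pos: [0.4199, 0.1914, -0.0048]
eef_rot: [0.0, 1.0, -0.019, -0.001]
ft_force: [0.7, -0.2, 0.7]
grip_width: -0.0005
```

>>> apply_moves([
  [0,0,-0.01,0,1],
  [0,0,-0.02,0,1],
  [0,0,-0.03,0,1],
  [0,0,-0.03,0,1],
])

```text
time_s: 17.52
tcp_pos: [0.4202, 0.1915, -0.0105]
eef_rot: [0.0, 1.0, -0.019, -0.0]
ft_force: [0.4, 0.3, 0.6]
grip_width: 0.0001
```

>>> apply_moves([
  [0,0,-0.01,0,1],
  [0,0,-0.02,0,1],
  [0,0,-0.02,0,1],
])

```text
time_s: 17.77
tcp_pos: [0.4203, 0.1916, -0.0144]
eef_rot: [0.0, 1.0, -0.019, -0.0]
ft_force: [0.6, 0.1, -0.3]
grip_width: 0.0003
```

>>> apply_moves([
  [0,0,-0.01,0,1],
  [0,0,-0.02,0,1],
  [0,0,-0.02,0,1],
])

```text
time_s: 18.02
tcp_pos: [0.4202, 0.1916, -0.0185]
eef_rot: [0.0, 1.0, -0.019, -0.0]
ft_force: [-0.7, 0.3, 0.1]
grip_width: 0.0
```

```bash
python3 - <<'E'
from h import *
snap('scene','s13');T=get_state()['tcp_pos'];print(T,get_state()['ft_force'])
b=cv2.imread('pics/s13.png')[125:195,180:250];b=cv2.convertScaleAbs(cv2.resize(b,None,fx=8,fy=8,interpolation=cv2.INTER_NEAREST),alpha=2.2)
for z,c in((0,(0,255,0)),(.02,(255,255,0)),(.04,(255,0,255))):
    q=(proj('scene',[T[0],T[1],z])-[180,125]+.5)*8;cv2.circle(b,tuple(int(x) for x in q),3,c,-1)
cv2.imwrite('pics/c19.png',b)
E
```

```text
[ 0.42025658  0.19156116 -0.01831702] [-0.4310027  -0.91343099 -0.06662377]
```

View pics/c19.png

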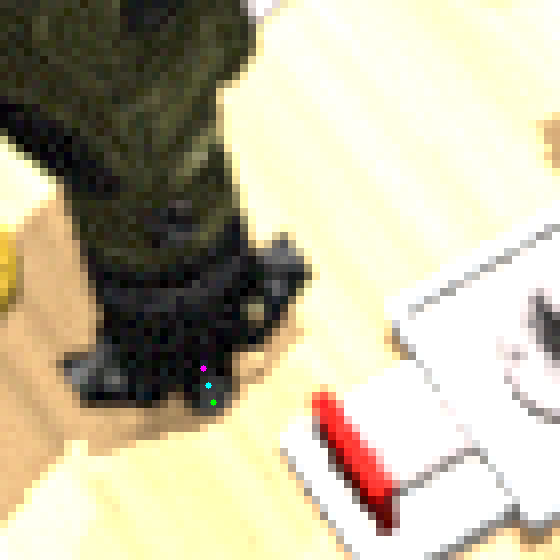

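```bash
python3 - <<'E'
from h import *
for tag,T in(('s13',[.4203,.1916,-.0183]),('s5',[.3967,.0981,.1773]),('s12',[.4203,.1916,.0056])):
    d=np.load(f'pics/{tag}.npy');P=pts('scene',d);im=cv2.imread(f'pics/{tag}.png')
    u0,v0=np.round(proj('scene',np.array(T)+[0,0,.02])).astype(int)
    print(tag,u0,v0)
    for v in range(v0-2,v0+6):print(v,[(u,im[v,u].max(),)+tuple((P[v,u]-T).round(3).tolist()) for u in range(u0-1,u0+4)])
E
```

```text
s13 206 175
173 [(205, np.uint8(27), -0.007, -0.015, 0.072), (206, np.uint8(29), -0.003, -0.012, 0.062), (207, np.uint8(30), 0.001, -0.013, 0.057), (208, np.uint8(23), 0.005, -0.013, 0.053), (209, np.uint8(55), 0.01, -0.009, 0.039)]
174 [(205, np.uint8(27), -0.007, -0.01, 0.054), (206, np.uint8(31), -0.004, -0.013, 0.055), (207, np.uint8(24), -0.001, -0.014, 0.053), (208, np.uint8(46), 0.005, -0.008, 0.035), (209, np.uint8(74), 0.011, -0.003, 0.019)]
175 [(205, np.uint8(29), -0.007, -0.007, 0.038), (206, np.uint8(33), -0.005, -0.014, 0.049), (207, np.uint8(29), -0.0, -0.01, 0.036), (208, np.uint8(61), 0.003, -0.011, 0.034), (209, np.uint8(113), 0.009, -0.006, 0.016)]
176 [(205, np.uint8(37), -0.006, -0.001, 0.016), (206, np.uint8(38), -0.006, -0.013, 0.04), (207, np.uint8(58), -0.001, -0.009, 0.025), (208, np.uint8(103), 0.004, -0.006, 0.013), (209, np.uint8(145), 0.006, -0.012, 0.022)]
177 [(205, np.uint8(77), -0.008, -0.005, 0.017), (206, np.uint8(83), -0.005, -0.006, 0.014), (207, np.uint8(107), -0.003, -0.011, 0.021), (208, np.uint8(138), 0.001, -0.011, 0.018), (209, np.uint8(149
[... 3605 characters left out ...]
, -0.003, -0.002)]
175 [(204, np.uint8(85), -0.007, 0.004, -0.004), (205, np.uint8(78), -0.004, 0.003, -0.006), (206, np.uint8(74), -0.001, 0.0, -0.006), (207, np.uint8(77), 0.003, -0.001, -0.008), (208, np.uint8(108), 0.006, -0.004, -0.007)]
176 [(204, np.uint8(79), -0.009, 0.001, -0.007), (205, np.uint8(82), -0.006, -0.001, -0.007), (206, np.uint8(108), -0.003, -0.004, -0.004), (207, np.uint8(133), 0.0, -0.005, -0.008), (208, np.uint8(139), 0.003, -0.007, -0.007)]
177 [(204, np.uint8(85), -0.012, -0.003, -0.004), (205, np.uint8(114), -0.008, -0.003, -0.01), (206, np.uint8(149), -0.006, -0.008, -0.004), (207, np.uint8(154), -0.001, -0.006, -0.014), (208, np.uint8(144), 0.001, -0.01, -0.01)]
```

>>> apply_moves([
  [0,0,-0.015,0,1],
  [0,0,-0.03,0,1],
  [0,0,-0.03,0,1],
])

```text
time_s: 18.32
tcp_pos: [0.4201, 0.1915, -0.0247]
eef_rot: [0.0, 1.0, -0.019, -0.0]
ft_force: [0.7, 0.6, 0.6]
grip_width: -0.0003
```

>>> apply_moves([
  [0,0,-0.01,0,1],
  [0,0,-0.02,0,1],
  [0,0,-0.02,0,1],
])

```text
time_s: 18.57
tcp_pos: [0.4206, 0.1917, -0.0282]
eef_rot: [-0.0, 1.0, -0.019, 0.0]
ft_force: [0.4, -0.6, -0.8]
grip_width: 0.0001
```

>>> apply_moves([
  [0,0,-0.01,0,1],
  [0,0,-0.015,0,1],
  [0,0,-0.015,0,1],
])

```text
time_s: 18.82
tcp_pos: [0.4207, 0.1917, -0.0285]
eef_rot: [-0.0, 1.0, -0.019, 0.001]
ft_force: [-6.2, -3.1, 30.1]
grip_width: -0.0
```

>>> apply_moves([
  [0,0,-0.01,0,1],
  [0,0,-0.015,0,1],
  [0,0,-0.015,0,1],
])

```text
time_s: 19.07
tcp_pos: [0.4208, 0.1918, -0.0287]
eef_rot: [-0.001, 1.0, -0.019, 0.001]
ft_force: [-13.7, -7.3, 60.1]
grip_width: 0.0002
```

Contact came at TCP z −0.0284, so the closed tips stand 28 mm above the reported TCP instead of 11 mm below it. I'll use that from here on. Now I'll lift off, turn the jaws along y, and set up in front of the handle again.

>>> apply_moves([
  [0,0,0.1,0,1],
  [0,0,0.3,0.08,1],
  [0,0,0.5,0.16,1],
  [0,-0.1,0.65,0.24,1],
  [0,-0.2,0.7,0.32,1],
  [0,-0.3,0.7,0.4,1],
  [0,-0.4,0.7,0.48,1],
  [-0.01,-0.44,0.7,0.55,1],
])

```text
time_s: 19.73
tcp_pos: [0.4186, 0.1019, 0.1064]
eef_rot: [0.001, 0.915, 0.403, 0.0]
ft_force: [-0.4, -0.4, -0.3]
grip_width: 0.0001
```

>>> apply_moves([
  [0,0,0,0.08,1],
  [0,0,0,0.16,1],
  [0,0,0,0.24,1],
  [0,0,-0.1,0.32,1],
  [0,0,-0.2,0.4,1],
  [0,0,-0.3,0.45,1],
  [0,0,-0.4,0.45,1],
  [0,0,-0.4,0.45,1],
])

```text
time_s: 20.4
tcp_pos: [0.4153, 0.1029, 0.023]
eef_rot: [-0.002, 0.721, 0.693, -0.003]
ft_force: [-0.8, 0.7, -0.2]
grip_width: 0.0
```

>>> apply_moves([
  [0.02,-0.001,0,0,1],
  [0.04,-0.002,0,0,1],
  [0.06,-0.003,0,0,1],
  [0.08,-0.003,0,0,1],
  [0.1,-0.004,0,0,1],
  [0.12,-0.005,0,0,1],
  [0.14,-0.006,0,0,1],
  [0.16,-0.007,0,0,1],
])

```text
time_s: 21.07
tcp_pos: [0.4509, 0.1023, 0.0261]
eef_rot: [-0.0, 0.721, 0.693, 0.0]
ft_force: [-2.2, 1.5, 0.9]
grip_width: -0.0001
```

```bash
cat > lk.py <<'E'
from h import *
import sys
def look(tag,crop_s,crop_t,f=5):
    snap('scene','s'+tag);snap('top','t'+tag);s=get_state();print(s['time_s'],s['tcp_pos'],s['ft_force'],s['grip_width'])
    x,y=crop_s;a=cv2.imread(f'pics/s{tag}.png')[y:y+75,x:x+75];x,y=crop_t;b=cv2.imread(f'pics/t{tag}.png')[y:y+75,x:x+75]
    cv2.imwrite(f'pics/c{tag}.png',cv2.convertScaleAbs(cv2.resize(cv2.hconcat([b,a]),None,fx=f,fy=f,interpolation=cv2.INTER_CUBIC),alpha=1.8))
E
python3 - <<'E'
from lk import *
look('20',(205,125),(175,175))
d=np.load('pics/s20.npy');P=pts('scene',d)
m=(d>0)&(abs(P[...,2]-.115)<.006)&(np.hypot(P[...,0]-.585,P[...,1]-.097)<.05);print('stub',m.sum(),P[m].mean(0))
E
```

```text
21.1667 [0.45211134 0.10234384 0.02611363] [-0.38351497 -0.00698327  1.03615375] 0.00020843563640249248
stub 62 [0.58891792 0.09337023 0.11461347]
```

View pics/c20.png

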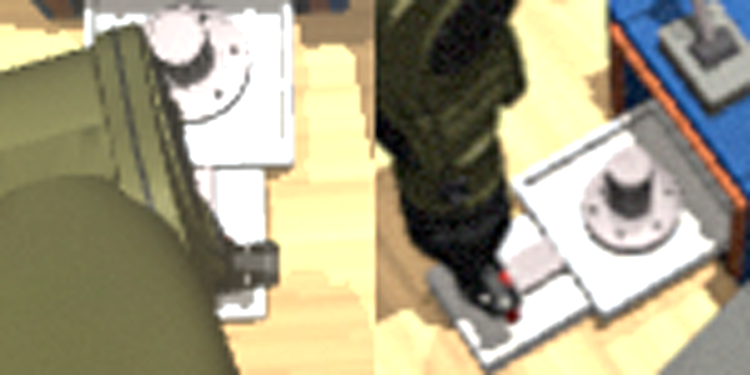

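The tray and hub now move together. I'll keep pushing smoothly.

>>> apply_moves([
  [0.015,-0.001,0,0,1],
  [0.04,-0.002,0,0,1],
  [0.07,-0.003,0,0,1],
  [0.1,-0.004,0,0,1],
  [0.13,-0.005,0,0,1],
  [0.16,-0.007,0,0,1],
  [0.19,-0.008,0,0,1],
  [0.22,-0.009,0,0,1],
])

```text
time_s: 21.83
tcp_pos: [0.495, 0.1002, 0.0257]
eef_rot: [-0.0, 0.721, 0.693, -0.0]
ft_force: [-1.7, -0.7, -0.6]
grip_width: 0.0
```

>>> apply_moves([
  [0.03,-0.001,0,0,1],
  [0.06,-0.003,0,0,1],
  [0.09,-0.004,0,0,1],
  [0.12,-0.005,0,0,1],
  [0.15,-0.006,0,0,1],
  [0.18,-0.008,0,0,1],
  [0.21,-0.009,0,0,1],
  [0.23,-0.01,0,0,1],
])

```text
time_s: 22.5
tcp_pos: [0.5417, 0.0986, 0.026]
eef_rot: [0.0, 0.721, 0.693, 0.0]
ft_force: [-1.0, -0.1, -0.1]
grip_width: -0.0001
```

```bash
python3 - <<'E'
from lk import *
look('21',(225,110),(175,155))
E
```

```text
22.6 [0.54248032 0.09872704 0.02627098] [-0.20833023 -0.92112153  0.65709959] 0.00040162611522928155
```

View pics/c21.png

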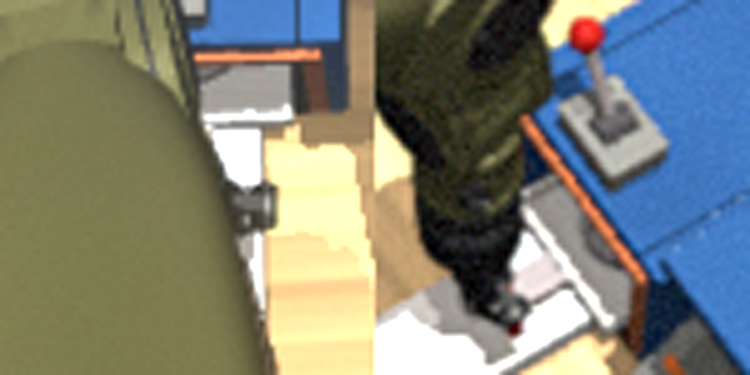

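>>> apply_moves([
  [0.02,-0.001,0,0,1],
  [0.045,-0.002,0,0,1],
  [0.07,-0.003,0,0,1],
  [0.095,-0.004,0,0,1],
  [0.115,-0.005,0,0,1],
  [0.125,-0.005,0,0,1],
  [0.13,-0.005,0,0,1],
])

```text
time_s: 23.18
tcp_pos: [0.5671, 0.0974, 0.0259]
eef_rot: [0.0, 0.721, 0.693, 0.0]
ft_force: [-1.9, -0.0, 1.0]
grip_width: 0.0
```

>>> apply_moves([
  [0.005,0,0,0,1],
  [0.01,0,0,0,1],
  [0.015,-0.001,0,0,1],
  [0.015,-0.001,0,0,1],
])

```text
time_s: 23.52
tcp_pos: [0.5696, 0.0973, 0.0259]
eef_rot: [0.0, 0.721, 0.693, 0.0]
ft_force: [-0.2, 0.5, 0.2]
grip_width: -0.0004
```

>>> apply_moves([
  [0.008,0,0,0,1],
  [0.016,-0.001,0,0,1],
  [0.02,-0.001,0,0,1],
  [0.02,-0.001,0,0,1],
])

```text
time_s: 23.85
tcp_pos: [0.5738, 0.0971, 0.0258]
eef_rot: [0.0, 0.721, 0.693, 0.0]
ft_force: [-1.6, 0.1, -0.9]
grip_width: 0.0001
```

>>> apply_moves([
  [0.005,0,0,0,1],
  [0.01,0,0,0,1],
  [0.01,0,0,0,1],
])

```text
time_s: 24.1
tcp_pos: [0.5739, 0.097, 0.0258]
eef_rot: [-0.001, 0.72, 0.693, -0.001]
ft_force: [-5.7, 0.6, 2.7]
grip_width: -0.0002
```

>>> apply_moves([
  [0.005,0,0,0,1],
  [0.005,0,0,0,1],
])

```text
time_s: 24.27
tcp_pos: [0.5738, 0.097, 0.0257]
eef_rot: [-0.002, 0.72, 0.694, -0.002]
ft_force: [-6.1, 1.2, 5.1]
grip_width: 0.0001
```

```bash
python3 - <<'E'
from lk import *
look('22',(225,110),(175,155))
E
```

```text
24.3667 [0.5738241  0.09702754 0.02571445] [-6.19741636  1.0387059   4.13598458] -0.00021202202274120456
```

View pics/c22.png

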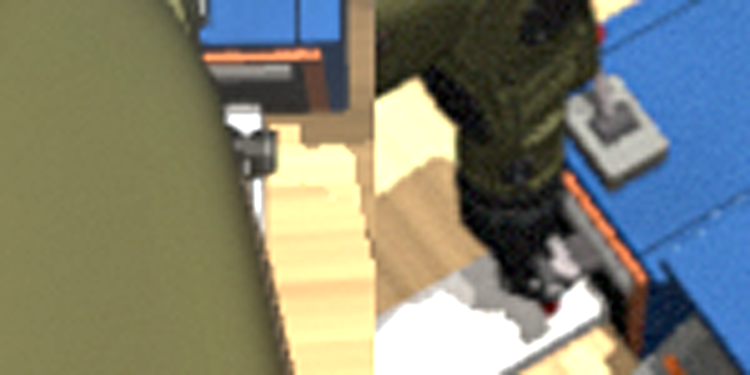

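>>> apply_moves([
  [-0.05,0.002,0,0,1],
  [-0.15,0.006,0,0,1],
  [-0.3,0.012,0.1,0,1],
  [-0.4,0.016,0.3,0,1],
  [-0.5,0.02,0.5,0,1],
  [-0.6,0.02,0.7,0,1],
  [-0.7,0.02,0.7,0,1],
  [-0.7,0.02,0.7,0,1],
])

```text
time_s: 25.03
tcp_pos: [0.4355, 0.1012, 0.1696]
eef_rot: [0.001, 0.72, 0.694, 0.002]
ft_force: [-1.6, -0.1, -0.1]
grip_width: 0.0001
```

```bash
python3 - <<'E'
from lk import *
look('23',(225,110),(175,155))
yaw=-.042;c,s=np.cos(yaw),np.sin(yaw)
for n,t in(('top','t23'),('scene','s23')):
    im=cv2.imread(f'pics/{t}.png').astype(int);d=np.load(f'pics/{t}.npy');P=pts(n,d)
    D=np.stack([c*P[...,0]+s*P[...,1],-s*P[...,0]+c*P[...,1],P[...,2]],-1)
    h=(d>0)&(im[...,2]>100)&(im[...,1]<70)&(im[...,0]<70)&(abs(P[...,0]-.59)<.04)&(abs(P[...,1]-.1)<.06)&(P[...,2]>.03)&(P[...,2]<.11)
    h&=D[...,2]>.08;print(n,h.sum(),'handle',np.percentile(D[h],[1,50,99],axis=0).round(4).tolist())
E
```

```text
25.1333 [0.43737315 0.10118362 0.16688342] [ 0.37136929 -0.48000233  0.09560171] -0.00010773871091641584
top 57 handle [[0.5814, 0.094, 0.0838], [0.5851, 0.1213, 0.0875], [0.5891, 0.1487, 0.0918]]
scene 35 handle [[0.5793, 0.0909, 0.0809], [0.5844, 0.1166, 0.0867], [0.5897, 0.1484, 0.0955]]
```

View pics/c23.png

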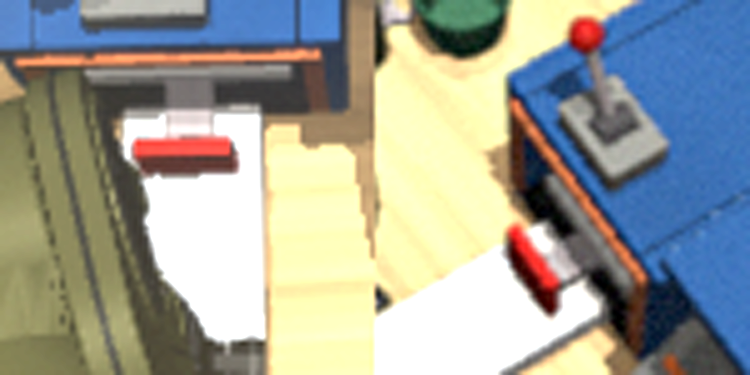

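The handle centre is at demag x −0.040, so the tray is home. Next I'll turn the jaws along x, open them, and go to the front of the thumbwheel, staying clear of the visor.

>>> apply_moves([
  [0,-0.1,0,-0.08,0.9],
  [0,-0.25,0,-0.16,0.7],
  [0.05,-0.4,0,-0.24,0.5],
  [0.1,-0.55,0,-0.32,0.3],
  [0.15,-0.7,0,-0.4,0.1],
  [0.2,-0.85,0,-0.48,0.1],
  [0.25,-0.97,0,-0.56,0.1],
  [0.3,-1,0,-0.62,0.1],
])

```text
time_s: 25.8
tcp_pos: [0.4978, -0.103, 0.1644]
eef_rot: [0.001, 0.963, 0.271, -0.001]
ft_force: [0.3, 0.5, 0.7]
grip_width: 0.0768
```

>>> apply_moves([
  [0,-0.03,0,-0.08,0.1],
  [0.04,-0.06,0,-0.16,0.1],
  [0.08,-0.06,0,-0.24,0.1],
  [0.1,-0.06,0,-0.32,0.1],
  [0.1,-0.06,0,-0.375,0.1],
  [0.1,-0.06,0,-0.375,0.1],
])

```text
time_s: 26.3
tcp_pos: [0.5174, -0.1116, 0.1642]
eef_rot: [0.0, 1.0, -0.016, -0.001]
ft_force: [0.4, -0.4, 0.1]
grip_width: 0.0772
```

```bash
cat >> lk.py <<'E'
from scipy.spatial.transform import Rotation as Ro
yaw=-.042;cc,ss=np.cos(yaw),np.sin(yaw);O=np.array([.625,.041,0])
def dem(P):
    return np.stack([cc*P[...,0]+ss*P[...,1],-ss*P[...,0]+cc*P[...,1],P[...,2]],-1)-O
def world(p):
    p=np.array(p)+O;return np.array([cc*p[0]-ss*p[1],ss*p[0]+cc*p[1],p[2]])
def tool():
    s=get_state();w,x,y,z=s['eef_rot'];print('dem tcp',dem(np.array(s['tcp_pos'])).round(4),'toolx',Ro.from_quat([x,y,z,w]).as_matrix()[:,0].round(3),'w',round(float(s['grip_width']),4))
E
python3 - <<'E'
from lk import *
look('24',(255,165),(245,140));tool()
for n,t in(('scene','s24'),('top','t24')):
    d=np.load(f'pics/{t}.npy');im=cv2.imread(f'pics/{t}.png').max(2);P=pts(n,d);D=dem(P);T=dem(np.array(get_state()['tcp_pos']))
    for sg in(1,-1):
        m=(d>0)&(abs(D[...,0]-T[0]-sg*.046)<.02)&(abs(D[...,1]-T[1])<.02)&(P[...,2]>.17)&(im<60)
        q=(D[m]-T);o=np.argsort(q[:,2])[:8];print(n,sg,m.sum(),q[o].round(3).tolist())
E
```

```text
26.4 [ 0.5167716  -0.11126264  0.16464413] [0.66890343 0.83254427 0.10895517] 0.07719458880291673
dem tcp [-0.104  -0.1305  0.1646] toolx [ 1.    -0.028 -0.001] w 0.0772
scene 1 108 [[0.041, -0.005, 0.039], [0.041, -0.01, 0.042], [0.044, -0.011, 0.048], [0.039, -0.011, 0.053], [0.044, -0.01, 0.055], [0.04, -0.01, 0.06], [0.046, -0.012, 0.065], [0.042, -0.011, 0.068]]
scene -1 305 [[-0.044, -0.008, 0.039], [-0.042, -0.011, 0.044], [-0.044, -0.008, 0.048], [-0.047, -0.008, 0.054], [-0.042, -0.012, 0.055], [-0.051, -0.007, 0.057], [-0.044, -0.008, 0.06], [-0.051, -0.007, 0.065]]
top 1 12 [[0.04, 0.012, 0.489], [0.04, 0.014, 0.49], [0.036, -0.009, 0.49], [0.035, -0.006, 0.491], [0.039, 0.018, 0.492], [0.037, 0.005, 0.492], [0.037, 0.006, 0.493], [0.033, -0.015, 0.493]]
top -1 24 [[-0.046, -0.019, 0.513], [-0.043, -0.018, 0.515], [-0.042, -0.018, 0.515], [-0.04, -0.02, 0.516], [-0.045, -0.018, 0.516], [-0.039, -0.02, 0.517], [-0.038, -0.02, 0.517], [-0.041, -0.018, 0.517]]
```

View pics/c24.png

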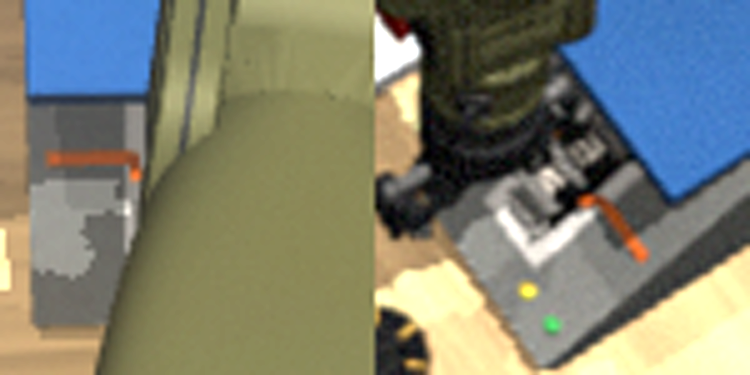

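>>> apply_moves([
  [0.02,0,-0.08,0,0.1],
  [0.02,0,-0.16,0,0.1],
  [0.02,0,-0.24,0,0.1],
  [0.02,0,-0.29,0,0.1],
  [0.02,0,-0.31,0,0.1],
  [0.02,0,-0.31,0,0.1],
])

```text
time_s: 26.9
tcp_pos: [0.5196, -0.1108, 0.1027]
eef_rot: [-0.0, 1.0, -0.015, -0.001]
ft_force: [0.4, -0.6, 1.0]
grip_width: 0.0769
```

```bash
python3 - <<'E'
from lk import *
look('25',(255,165),(245,140));tool()
b=cv2.imread('pics/s25.png')[165:230,255:325];cv2.imwrite('pics/c25b.png',cv2.convertScaleAbs(cv2.resize(b,None,fx=9,fy=9,interpolation=cv2.INTER_CUBIC),alpha=2.2))
E
```

```text
27.0 [ 0.5208903  -0.11103623  0.10431944] [ 1.32471924 -0.07852838 -0.16800799] 0.0764691880730571
dem tcp [-0.0999 -0.1301  0.1043] toolx [ 1.    -0.03   0.001] w 0.0765
```

View pics/c25b.png

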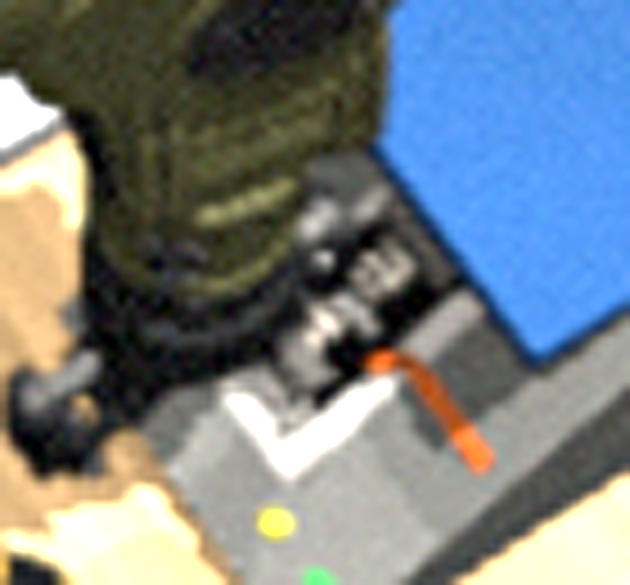

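>>> apply_moves([
  [0,0,-0.02,0,0.1],
  [0,0,-0.04,0,0.1],
  [0,0,-0.06,0,0.1],
  [0,0,-0.08,0,0.1],
  [0,0,-0.1,0,0.1],
  [0,0,-0.1,0,0.1],
])

```text
time_s: 27.5
tcp_pos: [0.5199, -0.1109, 0.0831]
eef_rot: [-0.0, 1.0, -0.015, -0.001]
ft_force: [-0.3, -0.7, 0.1]
grip_width: 0.0768
```

```bash
python3 - <<'E'
from lk import *
look('26',(255,165),(245,140));tool()
b=cv2.imread('pics/s26.png')[165:230,255:325];cv2.imwrite('pics/c26b.png',cv2.convertScaleAbs(cv2.resize(b,None,fx=9,fy=9,interpolation=cv2.INTER_CUBIC),alpha=2.2))
E
```

```text
27.6 [ 0.52034312 -0.11090953  0.08368783] [-0.04169968  0.31548855  0.0049803 ] 0.07719288349181389
dem tcp [-0.1005 -0.13    0.0837] toolx [ 1.   -0.03 -0.  ] w 0.0772
```

View pics/c26b.png

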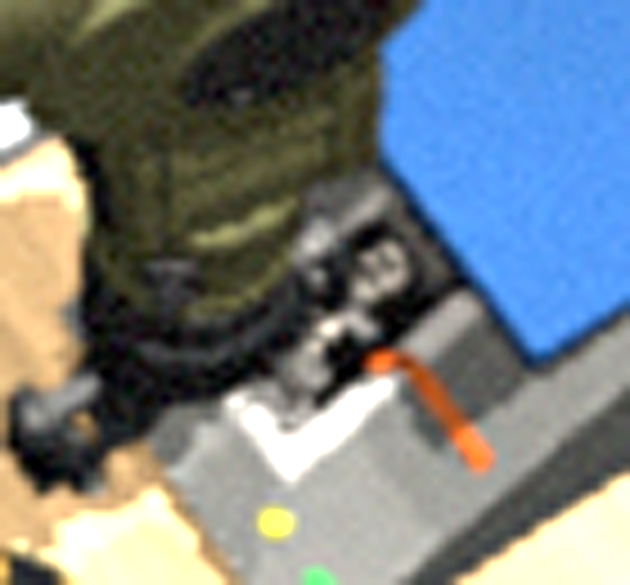

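>>> apply_moves([
  [0,0,-0.02,0,0.1],
  [0,0,-0.04,0,0.1],
  [0,0,-0.06,0,0.1],
  [0,0,-0.06,0,0.1],
])

```text
time_s: 27.93
tcp_pos: [0.518, -0.1108, 0.0705]
eef_rot: [-0.0, 1.0, -0.015, -0.002]
ft_force: [-4.9, 0.3, -0.9]
grip_width: 0.0769
```

```bash
python3 - <<'E'
from lk import *
look('27',(255,165),(245,140));tool()
b=cv2.hconcat([cv2.imread(f'pics/s{k}.png')[185:220,275:313] for k in(25,27)]);cv2.imwrite('pics/c27b.png',cv2.convertScaleAbs(cv2.resize(b,None,fx=10,fy=10,interpolation=cv2.INTER_CUBIC),alpha=2.2))
E
```

```text
28.0333 [ 0.51807213 -0.11077177  0.07068258] [-3.83853565 -0.74237343 -1.62349849] 0.07677638784167685
dem tcp [-0.1027 -0.1299  0.0707] toolx [ 1.    -0.031 -0.005] w 0.0768
```

View pics/c27b.png

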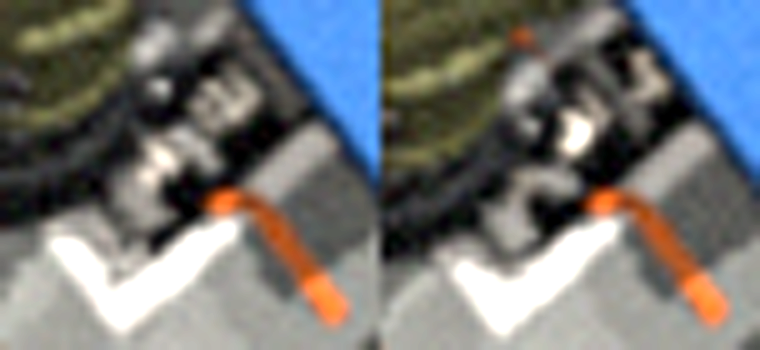

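The wheel is rolling: 4 has come into view at the top, and 3 is approaching the marks. I'll continue down, slightly further out.

>>> apply_moves([
  [-0.015,0,0,0,0.1],
  [-0.025,0,-0.015,0,0.1],
  [-0.025,0,-0.03,0,0.1],
  [-0.025,0,-0.045,0,0.1],
  [-0.025,0,-0.045,0,0.1],
])

```text
time_s: 28.45
tcp_pos: [0.5161, -0.111, 0.0627]
eef_rot: [0.0, 1.0, -0.015, 0.001]
ft_force: [0.2, -0.2, -0.4]
grip_width: 0.077
```

```bash
python3 - <<'E'
from lk import *
look('28',(255,165),(245,140));tool()
b=cv2.hconcat([cv2.imread(f'pics/s{k}.png')[185:220,275:313] for k in(27,28)]);cv2.imwrite('pics/c28b.png',cv2.convertScaleAbs(cv2.resize(b,None,fx=10,fy=10,interpolation=cv2.INTER_CUBIC),alpha=2.2))
E
```

```text
28.55 [ 0.51594556 -0.11095202  0.062797  ] [-0.41759609 -0.26744218  0.88928574] 0.07682555104352015
dem tcp [-0.1049 -0.1302  0.0628] toolx [ 1.    -0.03   0.001] w 0.0768
```

View pics/c28b.png

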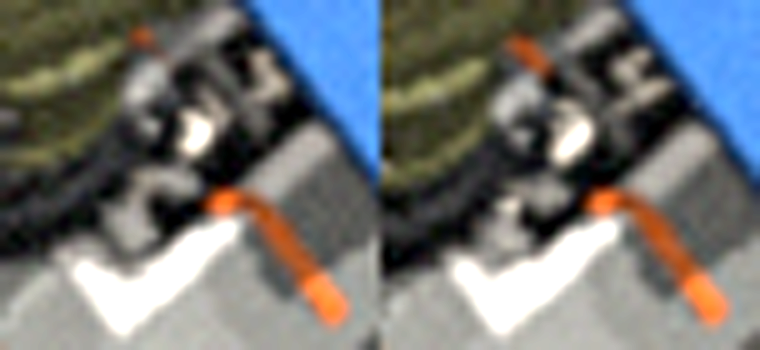

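>>> apply_moves([
  [-0.005,0,-0.015,0,0.1],
  [-0.01,0,-0.03,0,0.1],
  [-0.01,0,-0.035,0,0.1],
  [-0.01,0,-0.035,0,0.1],
])

```text
time_s: 28.88
tcp_pos: [0.5138, -0.111, 0.0558]
eef_rot: [0.0, 1.0, -0.015, 0.0]
ft_force: [0.0, -0.6, 0.5]
grip_width: 0.0771
```

>>> apply_moves([
  [-0.02,0,0.01,0,0.1],
  [-0.08,0,0.05,0,0.1],
  [-0.1,0,0.2,0,0.1],
  [-0.1,0,0.35,0,0.1],
  [-0.1,0,0.42,0,0.1],
  [-0.1,0,0.42,0,0.1],
])

```text
time_s: 29.38
tcp_pos: [0.4951, -0.1115, 0.1434]
eef_rot: [0.001, 1.0, -0.015, 0.003]
ft_force: [1.1, 0.2, -0.7]
grip_width: 0.0774
```

```bash
python3 - <<'E'
from lk import *
look('29',(255,165),(245,140));tool()
b=cv2.hconcat([cv2.imread(f'pics/s{k}.png')[180:225,270:318] for k in(0,29)] if 0 else [cv2.imread('pics/scene0.png')[180:225,270:318],cv2.imread('pics/s29.png')[180:225,270:318]]);cv2.imwrite('pics/c29b.png',cv2.convertScaleAbs(cv2.resize(b,None,fx=8,fy=8,interpolation=cv2.INTER_CUBIC),alpha=2.2))
E
```

```text
29.4833 [ 0.49303607 -0.11093572  0.14001455] [-0.18884234  0.38055012  0.20236877] 0.0766278039841986
dem tcp [-0.1277 -0.1311  0.14  ] toolx [ 1.    -0.031  0.   ] w 0.0766
```

View pics/c29b.png

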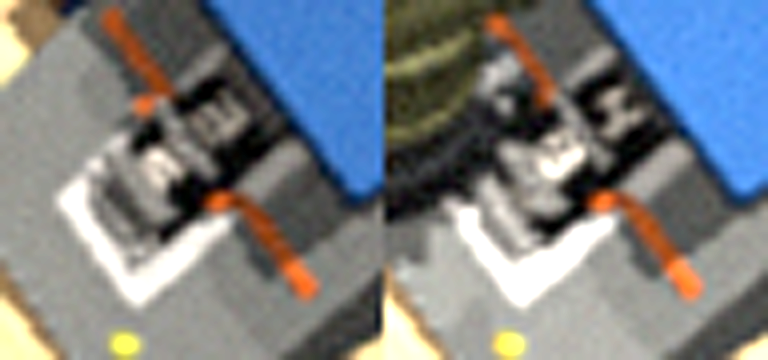

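```bash
cat >> lk.py <<'E'
def ribs(n,t,A=(.001,.100)):
    d=np.load(f'pics/{t}.npy');D=dem(pts(n,d))
    m=(d>0)&(abs(D[...,1]+.13)<.017)
    x=D[...,0]-A[0];z=D[...,2]-A[1];r=np.hypot(x,z);ph=np.degrees(np.arctan2(-x,z))
    m&=(r>.03)&(r<.075)&(ph>-5)&(ph<125)
    for lo in range(-4,124,4):
        k=m&(ph>=lo)&(ph<lo+4)
        if k.sum():print(lo+2,k.sum(),'r med',np.median(r[k]).round(4),'max',r[k].max().round(4), end=' | ')
    print()
    k=m&(r>.0535)&(r<.067);a=ph[k]%36;v=np.exp(1j*a/36*2*np.pi).mean();print(n,t,'rib phase',(np.angle(v)/2/np.pi*36)%36,abs(v),k.sum(),'ideal 22 (=58,94)')
E
python3 - <<'E'
from lk import *
ribs('scene','scene0');ribs('top','top0');ribs('scene','s29')
E
```

```text
-2 10 r med 0.0492 max 0.0526 | 2 10 r med 0.0517 max 0.0537 | 6 9 r med 0.0496 max 0.0534 | 10 11 r med 0.0477 max 0.0573 | 14 9 r med 0.0454 max 0.0524 | 18 10 r med 0.0484 max 0.0544 | 22 12 r med 0.0502 max 0.068 | 26 13 r med 0.0599 max 0.0648 | 30 3 r med 0.0564 max 0.0566 | 34 7 r med 0.0508 max 0.0533 | 38 7 r med 0.0478 max 0.0511 | 42 10 r med 0.0472 max 0.0519 | 46 8 r med 0.0474 max 0.0512 | 50 8 r med 0.0474 max 0.0513 | 54 5 r med 0.0494 max 0.05 | 58 13 r med 0.0533 max 0.0616 | 62 18 r med 0.0538 max 0.0597 | 66 9 r med 0.051 max 0.0589 | 86 1 r med 0.0557 max 0.0557 | 90 2 r med 0.0534 max 0.0552 | 94 10 r med 0.0509 max 0.0591 | 98 15 r med 0.0557 max 0.059 | 102 3 r med 0.0517 max 0.0529 | 106 1 r med 0.0549 max 0.0549 | 110 2 r med 0.0625 max 0.0637 | 114 9 r med 0.0671 max 0.0736 | 118 20 r med 0.0684 max 0.0749 | 122 6 r med 0.0721 max 0.0743 | 
scene scene0 rib phase 24.922509691686145 0.4304559568586551 74 ideal 22 (=58,94)
-2 13 r med 0.0489 max 0.0573 | 2 14 r med 0.0477 max 0.0543 | 6 16 r med 0.0492 max 0.0528 | 10 12 r med 0.0495 max 0.052 | 14 12 r med 0
[... 1021 characters left out ...]
ed 0.0473 max 0.0516 | 34 12 r med 0.0477 max 0.0536 | 38 7 r med 0.0497 max 0.0524 | 42 8 r med 0.0495 max 0.0525 | 46 6 r med 0.046 max 0.0604 | 50 12 r med 0.0494 max 0.0598 | 54 22 r med 0.0555 max 0.0613 | 58 5 r med 0.0571 max 0.0591 | 70 2 r med 0.0491 max 0.0495 | 74 3 r med 0.0475 max 0.0489 | 78 3 r med 0.0476 max 0.0478 | 82 6 r med 0.0494 max 0.0606 | 86 11 r med 0.0532 max 0.0587 | 90 17 r med 0.0517 max 0.0592 | 94 3 r med 0.0542 max 0.0563 | 98 1 r med 0.0494 max 0.0494 | 110 3 r med 0.0664 max 0.0675 | 114 14 r med 0.0663 max 0.074 | 118 18 r med 0.0666 max 0.0727 | 122 2 r med 0.0705 max 0.0741 | 
scene s29 rib phase 15.244759216278865 0.6074023689484093 82 ideal 22 (=58,94)
```

Depth gives the ribs at about 19°, 54° and 89°, i.e. the wheel is near 2.9. I'll take a second stroke on the rib at 54°, ending a little short so I can check.

>>> apply_moves([
  [0.08,0,-0.04,0,0.1],
  [0.135,0,-0.12,0,0.1],
  [0.135,0,-0.18,0,0.1],
  [0.135,0,-0.22,0,0.1],
  [0.135,0,-0.24,0,0.1],
  [0.135,0,-0.26,0,0.1],
  [0.135,0,-0.28,0,0.1],
  [0.135,0,-0.3,0,0.1],
])

```text
time_s: 30.15
tcp_pos: [0.518, -0.1108, 0.0798]
eef_rot: [-0.0, 1.0, -0.015, -0.002]
ft_force: [-9.4, 0.1, 8.1]
grip_width: 0.0773
```

>>> apply_moves([
  [-0.005,0,-0.015,0,0.1],
  [-0.015,0,-0.03,0,0.1],
  [-0.02,0,-0.045,0,0.1],
  [-0.025,0,-0.06,0,0.1],
  [-0.03,0,-0.075,0,0.1],
  [-0.035,0,-0.09,0,0.1],
  [-0.035,0,-0.095,0,0.1],
  [-0.035,0,-0.095,0,0.1],
])

```text
time_s: 30.82
tcp_pos: [0.5112, -0.1105, 0.0604]
eef_rot: [-0.0, 1.0, -0.015, -0.002]
ft_force: [-6.5, 1.5, 1.5]
grip_width: 0.077
```

```bash
python3 - <<'E'
from lk import *
look('30',(255,165),(245,140));tool();ribs('scene','s30')
b=cv2.hconcat([cv2.imread('pics/scene0.png')[180:225,270:318],cv2.imread('pics/s30.png')[180:225,270:318]]);cv2.imwrite('pics/c30b.png',cv2.convertScaleAbs(cv2.resize(b,None,fx=8,fy=8,interpolation=cv2.INTER_CUBIC),alpha=2.2))
E
```

```text
30.9167 [ 0.51120364 -0.11054371  0.06037724] [-5.58639815  1.24998628  1.47461519] 0.07668715011619806
dem tcp [-0.1096 -0.13    0.0604] toolx [ 1.    -0.031 -0.004] w 0.0767
-2 7 r med 0.0478 max 0.0513 | 2 3 r med 0.0496 max 0.0569 | 6 14 r med 0.059 max 0.0618 | 10 13 r med 0.0494 max 0.0639 | 14 9 r med 0.0488 max 0.0535 | 18 9 r med 0.0472 max 0.0537 | 22 10 r med 0.0477 max 0.0503 | 26 8 r med 0.0486 max 0.0505 | 30 9 r med 0.0469 max 0.0542 | 34 5 r med 0.0489 max 0.0508 | 38 4 r med 0.0467 max 0.0646 | 42 9 r med 0.0578 max 0.0748 | 46 4 r med 0.0729 max 0.0744 | 50 4 r med 0.0712 max 0.0749 | 58 5 r med 0.047 max 0.0738 | 62 1 r med 0.0477 max 0.0477 | 66 3 r med 0.0467 max 0.0505 | 70 3 r med 0.0471 max 0.0703 | 74 6 r med 0.0501 max 0.0742 | 78 9 r med 0.0524 max 0.0611 | 82 3 r med 0.0669 max 0.0726 | 86 1 r med 0.0574 max 0.0574 | 106 1 r med 0.0603 max 0.0603 | 110 1 r med 0.0636 max 0.0636 | 114 11 r med 0.0598 max 0.0673 | 118 12 r med 0.0718 max 0.0743 | 122 1 r med 0.0637 max 0.0637 | 
scene s30 rib phase 6.415142031894279 0.7986347970528924 49 ideal 22 (=58,94)
```

View pics/c30b.png

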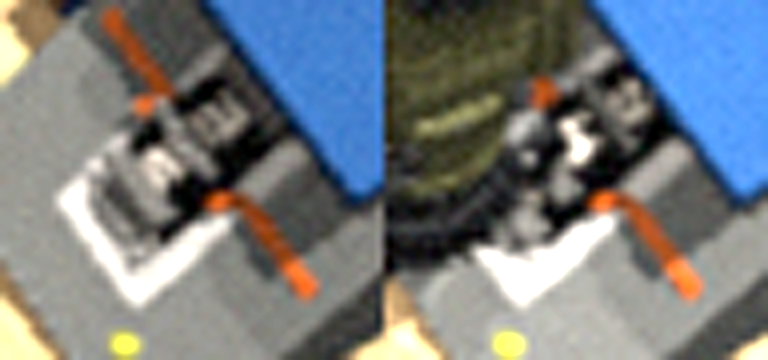

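The picture shows 4 at (575,140), still above the marks. Depth puts the ribs at about 7°, 43° and 78°, so the finger slipped outside the rib tip. I'll re-engage further in.

>>> apply_moves([
  [-0.06,0,0,0,0.1],
  [-0.08,0,0.05,0,0.1],
  [-0.08,0,0.13,0,0.1],
  [-0.02,0,0.15,0,0.1],
  [0.04,0,0.15,0,0.1],
  [0.04,0,0.15,0,0.1],
  [0.04,0,0.15,0,0.1],
])

```text
time_s: 31.5
tcp_pos: [0.5227, -0.1112, 0.0917]
eef_rot: [0.0, 1.0, -0.015, 0.001]
ft_force: [0.4, -0.3, -1.3]
grip_width: 0.077
```

```bash
python3 - <<'E'
from lk import *
look('31',(255,165),(245,140));tool();ribs('scene','s31')
E
```

```text
31.6 [ 0.52092404 -0.11086989  0.09092936] [-0.69484628  0.23723194 -1.0989418 ] 0.07683501805015054
dem tcp [-0.0999 -0.1299  0.0909] toolx [ 1.    -0.03  -0.001] w 0.0768
-2 9 r med 0.0492 max 0.052 | 2 3 r med 0.0503 max 0.056 | 6 10 r med 0.0599 max 0.0644 | 10 11 r med 0.0545 max 0.0644 | 14 6 r med 0.0473 max 0.0503 | 18 6 r med 0.0477 max 0.0515 | 22 3 r med 0.0459 max 0.0486 | 26 4 r med 0.0473 max 0.0481 | 30 4 r med 0.0494 max 0.0515 | 34 4 r med 0.048 max 0.0521 | 38 10 r med 0.0532 max 0.0589 | 42 5 r med 0.0588 max 0.0639 | 46 3 r med 0.0575 max 0.0695 | 50 1 r med 0.074 max 0.074 | 54 1 r med 0.0747 max 0.0747 | 58 4 r med 0.0578 max 0.0715 | 62 4 r med 0.0455 max 0.0465 | 66 3 r med 0.0477 max 0.0655 | 70 3 r med 0.0467 max 0.0493 | 74 2 r med 0.0548 max 0.0593 | 78 10 r med 0.0532 max 0.0598 | 82 2 r med 0.0515 max 0.0521 | 98 1 r med 0.0554 max 0.0554 | 110 8 r med 0.0576 max 0.0615 | 114 8 r med 0.0628 max 0.0736 | 118 20 r med 0.0686 max 0.075 | 
scene s31 rib phase 6.050007462660698 0.8074657187865633 57 ideal 22 (=58,94)
```

View pics/c31.png

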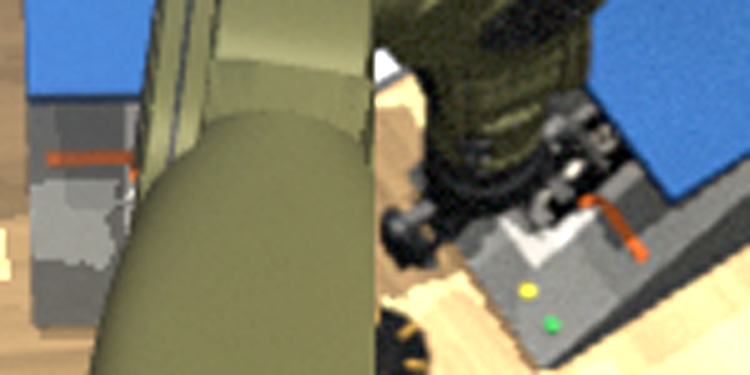

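>>> apply_moves([
  [-0.005,0,-0.02,0,0.1],
  [-0.005,0,-0.04,0,0.1],
  [-0.005,0,-0.06,0,0.1],
  [-0.008,0,-0.08,0,0.1],
  [-0.01,0,-0.1,0,0.1],
  [-0.015,0,-0.115,0,0.1],
  [-0.015,0,-0.125,0,0.1],
  [-0.015,0,-0.125,0,0.1],
])

```text
time_s: 32.27
tcp_pos: [0.5182, -0.1109, 0.0654]
eef_rot: [-0.0, 1.0, -0.015, -0.0]
ft_force: [-0.4, -0.2, -0.3]
grip_width: 0.0768
```

```bash
python3 - <<'E'
from lk import *
look('32',(255,165),(245,140));tool();ribs('scene','s32')
b=cv2.hconcat([cv2.imread('pics/scene0.png')[180:225,270:318],cv2.imread('pics/s32.png')[180:225,270:318]]);cv2.imwrite('pics/c32b.png',cv2.convertScaleAbs(cv2.resize(b,None,fx=8,fy=8,interpolation=cv2.INTER_CUBIC),alpha=2.2))
E
```

```text
32.3667 [ 0.51843397 -0.11095707  0.06572986] [-0.59652445  1.30956847  0.52950846] 0.07666857178235408
dem tcp [-0.1024 -0.1301  0.0657] toolx [ 1.   -0.03 -0.  ] w 0.0767
-2 4 r med 0.0494 max 0.0505 | 2 11 r med 0.0494 max 0.0504 | 6 10 r med 0.0482 max 0.0523 | 10 10 r med 0.0464 max 0.0546 | 14 8 r med 0.0601 max 0.0614 | 18 11 r med 0.0592 max 0.0648 | 22 4 r med 0.0492 max 0.0525 | 26 8 r med 0.0458 max 0.0723 | 30 5 r med 0.0493 max 0.0733 | 34 3 r med 0.0501 max 0.0673 | 38 7 r med 0.0696 max 0.0729 | 42 4 r med 0.0705 max 0.0737 | 46 6 r med 0.0544 max 0.0739 | 50 9 r med 0.0547 max 0.0715 | 54 4 r med 0.0593 max 0.0642 | 62 2 r med 0.0699 max 0.0715 | 66 1 r med 0.0565 max 0.0565 | 70 1 r med 0.0616 max 0.0616 | 74 3 r med 0.0666 max 0.0683 | 78 4 r med 0.0458 max 0.0476 | 82 4 r med 0.05 max 0.0584 | 86 5 r med 0.0539 max 0.0596 | 90 3 r med 0.0475 max 0.0496 | 110 5 r med 0.0623 max 0.0674 | 114 11 r med 0.0648 max 0.0745 | 118 6 r med 0.0706 max 0.0748 | 122 2 r med 0.0713 max 0.0729 | 
scene s32 rib phase 12.46032237339589 0.5398654726322651 46 ideal 22 (=58,94)
```

View pics/c32b.png

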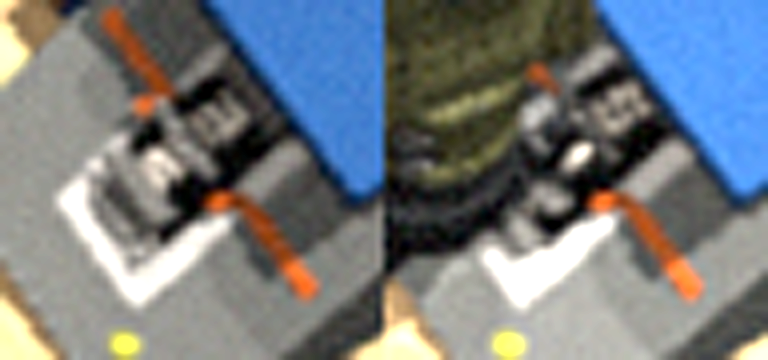

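>>> apply_moves([
  [-0.005,0,-0.01,0,0.1],
  [-0.01,0,-0.02,0,0.1],
  [-0.01,0,-0.025,0,0.1],
  [-0.01,0,-0.025,0,0.1],
])

```text
time_s: 32.7
tcp_pos: [0.5159, -0.1109, 0.0605]
eef_rot: [-0.0, 1.0, -0.015, -0.001]
ft_force: [-0.6, -0.7, 0.3]
grip_width: 0.0765
```

```bash
python3 - <<'E'
from lk import *
look('33',(255,165),(245,140));tool();ribs('scene','s33')
b=cv2.hconcat([cv2.imread('pics/s29.png')[180:225,270:318],cv2.imread('pics/s33.png')[180:225,270:318]]);cv2.imwrite('pics/c33b.png',cv2.convertScaleAbs(cv2.resize(b,None,fx=8,fy=8,interpolation=cv2.INTER_CUBIC),alpha=2.2))
E
```

```text
32.8 [ 0.51576261 -0.11084911  0.06053453] [-0.69734118 -0.59614912 -0.01309892] 0.07661619778206104
dem tcp [-0.105  -0.1301  0.0605] toolx [ 1.    -0.03  -0.001] w 0.0766
-2 9 r med 0.0472 max 0.0546 | 2 10 r med 0.0492 max 0.0529 | 6 11 r med 0.0473 max 0.0553 | 10 8 r med 0.0497 max 0.0562 | 14 9 r med 0.049 max 0.0528 | 18 12 r med 0.0578 max 0.0645 | 22 7 r med 0.0585 max 0.0634 | 26 8 r med 0.0477 max 0.0503 | 30 5 r med 0.0481 max 0.0712 | 34 5 r med 0.0473 max 0.0528 | 38 6 r med 0.07 max 0.0749 | 42 7 r med 0.0539 max 0.0747 | 46 3 r med 0.0731 max 0.0733 | 50 2 r med 0.0431 max 0.0459 | 54 10 r med 0.0527 max 0.0652 | 58 1 r med 0.0563 max 0.0563 | 66 1 r med 0.0619 max 0.0619 | 70 2 r med 0.0667 max 0.0678 | 74 2 r med 0.0587 max 0.07 | 78 3 r med 0.0473 max 0.0488 | 82 5 r med 0.0545 max 0.0664 | 86 5 r med 0.0587 max 0.0674 | 90 3 r med 0.0546 max 0.0559 | 94 3 r med 0.0514 max 0.0563 | 98 1 r med 0.0526 max 0.0526 | 114 8 r med 0.0652 max 0.0717 | 118 6 r med 0.0701 max 0.074 | 122 4 r med 0.0697 max 0.0731 | 
scene s33 rib phase 16.33398175542611 0.5262746609158689 47 ideal 22 (=58,94)
```

View pics/c33b.png

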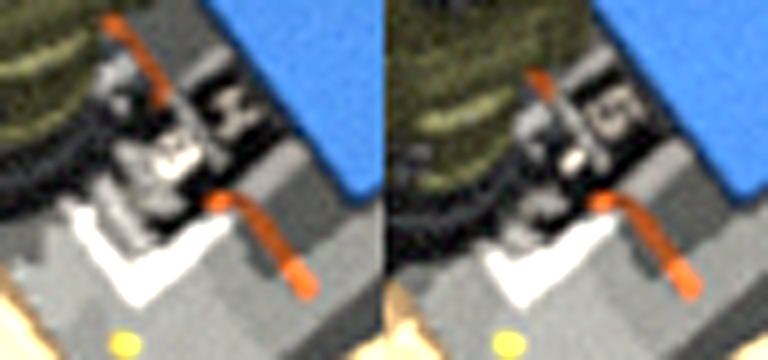

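>>> apply_moves([
  [-0.003,0,-0.006,0,0.1],
  [-0.003,0,-0.012,0,0.1],
  [-0.003,0,-0.012,0,0.1],
])

```text
time_s: 33.05
tcp_pos: [0.5154, -0.1109, 0.0581]
eef_rot: [-0.0, 1.0, -0.015, -0.0]
ft_force: [-0.6, 0.3, 0.2]
grip_width: 0.077
```

>>> apply_moves([
  [-0.03,0,0.01,0,0.1],
  [-0.1,0,0.05,0,0.1],
  [-0.2,0.1,0.2,0,0.1],
  [-0.3,0.25,0.4,0,0.1],
  [-0.4,0.4,0.5,0,0.1],
  [-0.4,0.6,0.5,0,0.1],
  [-0.4,0.75,0.5,0,0.1],
  [-0.4,0.75,0.5,0,0.1],
])

```text
time_s: 33.72
tcp_pos: [0.4356, 0.0442, 0.1599]
eef_rot: [-0.002, 1.0, -0.012, 0.001]
ft_force: [0.6, 0.3, -0.2]
grip_width: 0.0773
```

```bash
python3 - <<'E'
from lk import *
look('34',(255,165),(245,140));tool();ribs('scene','s34');ribs('top','t34')
P=[]
out=[]
for n,t,x,y in(('top','t34',262,150),('scene','s34',272,182)):
    b=cv2.imread(f'pics/{t}.png')[y:y+42,x:x+40];b=cv2.convertScaleAbs(cv2.resize(b,None,fx=10,fy=10,interpolation=cv2.INTER_CUBIC),alpha=2.2)
    for ph,col in((22,(0,255,0)),(58,(0,255,255)),(94,(255,0,255))):
        f=np.radians(ph)
        for r in(.048,.060):
          for w in(-.02,.02):
            q=(proj(n,world([.001-r*np.sin(f),-.13+w,.1+r*np.cos(f)]))-[x,y]+.5)*10;cv2.circle(b,tuple(int(k) for k in q),3,col,-1)
    out.append(b)
cv2.imwrite('pics/c34b.png',cv2.hconcat(out))
E
```

```text
33.8167 [0.43549    0.04007129 0.15886896] [0.4373414  0.05147111 0.73679323] 0.07731553688049457
dem tcp [-0.1916  0.0173  0.1589] toolx [ 1.    -0.027  0.001] w 0.0773
-2 8 r med 0.0463 max 0.0512 | 2 9 r med 0.0496 max 0.0517 | 6 9 r med 0.0475 max 0.0534 | 10 8 r med 0.0475 max 0.0519 | 14 9 r med 0.0496 max 0.0515 | 18 13 r med 0.0587 max 0.0668 | 22 8 r med 0.0597 max 0.0637 | 26 8 r med 0.048 max 0.0501 | 30 11 r med 0.0481 max 0.0499 | 34 7 r med 0.0484 max 0.0503 | 38 8 r med 0.0472 max 0.052 | 42 8 r med 0.047 max 0.0502 | 46 10 r med 0.0476 max 0.0508 | 50 14 r med 0.0524 max 0.0606 | 54 17 r med 0.0531 max 0.0622 | 58 9 r med 0.0554 max 0.0597 | 62 1 r med 0.0534 max 0.0534 | 78 4 r med 0.0473 max 0.0477 | 82 6 r med 0.047 max 0.05 | 86 11 r med 0.0543 max 0.059 | 90 20 r med 0.0518 max 0.0593 | 94 3 r med 0.0554 max 0.0583 | 98 1 r med 0.0539 max 0.0539 | 110 1 r med 0.06 max 0.06 | 114 13 r med 0.0662 max 0.0717 | 118 20 r med 0.0668 max 0.0748 | 122 4 r med 0.0705 max 0.0746 | 
scene s34 rib phase 16.13235944594127 0.6647253461893234 73 ideal 22 (=58,94)
-2 15 r med 0.0489 max 0.0506 | 2 15 r med 0.049 max 0.0527 | 6 14 r med 0.0488 max 0.0521 | 10 11 r med 0.0475 max 0.0522 | 14 12 r med 0.0482 max 0.0553 | 18 24 r med 0.0543 max 0.0634 | 22 12 r med 0.0612 max 0.0642 | 26 9 r med 0.0488 max 0.0518 | 30 13 r med 0.0482 max 0.0502 | 34 14 r med 0.0481 max 0.0517 | 38 12 r med 0.0491 max 0.0521 | 42 12 r med 0.0479 max 0.0515 | 46 10 r med 0.049 max 0.0517 | 50 23 r med 0.0507 max 0.0617 | 54 34 r med 0.0553 max 0.0624 | 58 4 r med 0.0598 max 0.0604 | 74 3 r med 0.05 max 0.0505 | 78 6 r med 0.0488 max 0.0494 | 82 6 r med 0.0501 max 0.0506 | 86 12 r med 0.0555 max 0.0616 | 90 30 r med 0.0547 max 0.0609 | 94 9 r med 0.0544 max 0.0604 | 114 24 r med 0.0668 max 0.074 | 118 18 r med 0.0709 max 0.0745 | 
top t34 rib phase 17.611786772729797 0.693736338277422 109 ideal 22 (=58,94)
```

View pics/c34b.png

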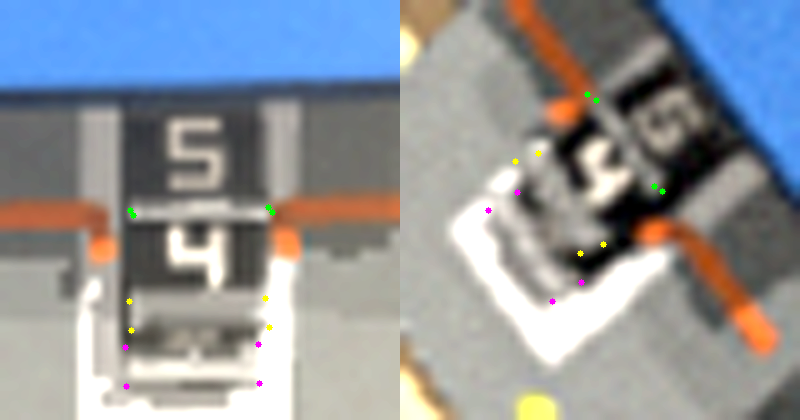

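```bash
cat >> lk.py <<'E'
def ends(n,t,A=(.001,.100),w=.017):
    d=np.load(f'pics/{t}.npy');D=dem(pts(n,d));m=(d>0)&(abs(D[...,1]+.13)<w)
    x=D[...,0]-A[0];z=D[...,2]-A[1];r=np.hypot(x,z);ph=np.degrees(np.arctan2(-x,z))
    for lo,hi in((5,38),(40,75)):
        k=m&(ph>lo)&(ph<hi)&(r>.0565)&(r<.066);print(n,t,(lo,hi),k.sum(),'mean',ph[k].mean().round(2),'p10/90',np.percentile(ph[k],[10,90]).round(1))
    k=m&(ph>0)&(ph<50)&(r<.053);q=np.c_[x[k],z[k]]
    s=np.linalg.lstsq(np.c_[2*q,np.ones(len(q))],(q**2).sum(1),rcond=None)[0];print('circle fit c',s[:2].round(4),'r',np.sqrt(s[2]+s[0]**2+s[1]**2).round(4),'drum r at A',np.median(r[k]).round(4))
E
python3 - <<'E'
from lk import *
for n,t in(('top','top0'),('scene','scene0'),('top','t34'),('scene','s34')):ends(n,t)
E
```

```text
top top0 (5, 38) 33 mean 27.66 p10/90 [25.  30.5]
top top0 (40, 75) 29 mean 61.93 p10/90 [58.8 64.8]
circle fit c [-0.0135  0.028 ] r 0.021 drum r at A 0.049
scene scene0 (5, 38) 13 mean 24.61 p10/90 [22.8 27.9]
scene scene0 (40, 75) 14 mean 61.42 p10/90 [57.9 65.2]
circle fit c [-0.0183  0.0382] r 0.0138 drum r at A 0.0481
top t34 (5, 38) 23 mean 20.74 p10/90 [19.3 22.5]
top t34 (40, 75) 25 mean 53.98 p10/90 [51.3 56. ]
circle fit c [-0.0152  0.0334] r 0.0164 drum r at A 0.0484
scene s34 (5, 38) 15 mean 19.17 p10/90 [16.9 21.5]
scene s34 (40, 75) 16 mean 54.04 p10/90 [50.7 58.4]
circle fit c [-0.0143  0.033 ] r 0.0162 drum r at A 0.0479
```

```bash
python3 - <<'E'
from lk import *
out=[]
a=np.radians(40)
for n,t,x,y in(('top','t34',262,150),('scene','s34',272,182)):
    b=cv2.imread(f'pics/{t}.png')[y:y+42,x:x+40];b=cv2.convertScaleAbs(cv2.resize(b,None,fx=10,fy=10,interpolation=cv2.INTER_CUBIC),alpha=1.6)
    def dot(p,col):
        q=(proj(n,world(p))-[x,y]+.5)*10;cv2.circle(b,tuple(int(k) for k in q),3,col,-1);return q.round(1)
    N=lambda r,ph,w:[.001-r*np.sin(np.radians(ph)),-.13+w,.1+r*np.cos(np.radians(ph))]
    print(n,'set',dot(N(.048,40,0),(255,0,255)),'mark tips',dot(N(.044,40,.027),(0,255,0)),dot(N(.044,40,-.027),(0,255,0)),'top/bottom of digit',dot(N(.048,40-11.9,0),(255,255,0)),dot(N(.048,40+11.9,0),(255,255,0)))
    print('px(x10) per 3deg',((proj(n,world(N(.048,43,0)))-proj(n,world(N(.048,40,0))))*10).round(1))
    out.append(b)
cv2.imwrite('pics/c35.png',cv2.hconcat(out))
# digit pixel centroid: white pixels on black drum
for n,t in(('top','t34'),('scene','s34')):
    im=cv2.imread(f'pics/{t}.png').astype(int);d=np.load(f'pics/{t}.npy');D=dem(pts(n,d));g=im.min(2)
    x=D[...,0]-.001;z=D[...,2]-.1;ph=np.degrees(np.arctan2(-x,z));r=np.hypot(x,z)
    u=(abs(D[...,1]+.13)<.012)&(ph>24)&(ph<50)&(r<.053)
    k=u&(g>75)
    print(n,k.sum(),'digit phi mean',ph[k].mean().round(2),'weighted',(ph[u]*np.clip(g[u]-45,0,None)).sum()/np.clip(g[u]-45,0,None).sum(),'ext',np.percentile(ph[k],[3,97]).round(1))
E
```

```text
top set [199.2 258.4] mark tips [105.6 254.5] [290.7 250.3] top/bottom of digit [199.5 226.1] [198.4 287.3]
px(x10) per 3deg [-0.2  7.7]
scene set [196.7 172.6] mark tips [158.1 110.8] [246.9 233.8] top/bottom of digit [217.6 154.6] [178.7 190.1]
px(x10) per 3deg [-4.8  4.5]
top 14 digit phi mean 37.62 weighted 37.54927132834136 ext [30.7 43.5]
scene 14 digit phi mean 38.14 weighted 37.32528261015505 ext [30.6 45.3]
```

View pics/c35.png

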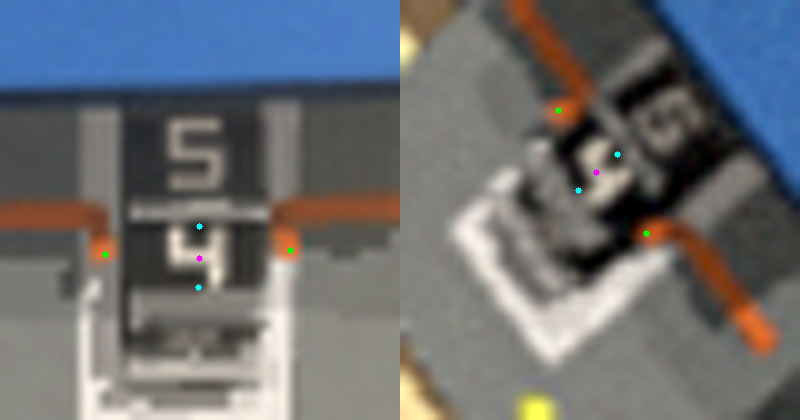

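```bash
python3 - <<'E'
from lk import *
for t in('s29','s32','s33','s34'):ends('scene',t)
E
```

```text
scene s29 (5, 38) 16 mean 18.93 p10/90 [16.6 21. ]
scene s29 (40, 75) 16 mean 53.91 p10/90 [51.8 57.6]
circle fit c [-0.0156  0.0353] r 0.0153 drum r at A 0.0477
scene s32 (5, 38) 14 mean 16.41 p10/90 [14.  18.5]
scene s32 (40, 75) 8 mean 55.66 p10/90 [49.1 68.3]
circle fit c [-0.0148  0.0369] r 0.0143 drum r at A 0.0481
scene s33 (5, 38) 15 mean 20.53 p10/90 [17.4 21.9]
scene s33 (40, 75) 6 mean 57.98 p10/90 [49.4 69.1]
circle fit c [-0.014   0.0404] r 0.0114 drum r at A 0.0475
scene s34 (5, 38) 15 mean 19.17 p10/90 [16.9 21.5]
scene s34 (40, 75) 16 mean 54.04 p10/90 [50.7 58.4]
circle fit c [-0.0143  0.033 ] r 0.0162 drum r at A 0.0479
```

The mark tips project where predicted, so the geometry is sound. Digit 4 is about 2–3° short of centre. The last pushes slipped past the rib end, because the fingertip is thinner than I assumed. I'll re-engage further in and add the last degrees.

>>> apply_moves([
  [0.03,-0.15,0,0,0.1],
  [0.06,-0.35,0,0,0.1],
  [0.12,-0.55,0,0,0.1],
  [0.25,-0.72,0,0,0.1],
  [0.4,-0.755,0,0,0.1],
  [0.425,-0.755,-0.1,0,0.1],
  [0.425,-0.755,-0.2,0,0.1],
  [0.425,-0.755,-0.27,0,0.1],
])

```text
time_s: 34.48
tcp_pos: [0.5201, -0.1142, 0.1024]
eef_rot: [0.0, 1.0, -0.017, -0.001]
ft_force: [-0.4, -0.0, 0.7]
grip_width: 0.0769
```

>>> apply_moves([
  [0,0,0,0,0.1],
  [0,0,-0.04,0,0.1],
  [0,0,-0.08,0,0.1],
  [0,0,-0.12,0,0.1],
  [0,0,-0.16,0,0.1],
  [0,0,-0.19,0,0.1],
  [0,0,-0.21,0,0.1],
  [0,0,-0.21,0,0.1],
])

```text
time_s: 35.15
tcp_pos: [0.5109, -0.1123, 0.0597]
eef_rot: [0.001, 1.0, -0.016, -0.009]
ft_force: [-13.3, -3.7, -0.3]
grip_width: 0.0767
```

```bash
python3 - <<'E'
from lk import *
look('36',(255,165),(245,140));tool();ends('scene','s36')
E
```

```text
35.25 [ 0.51096121 -0.11226364  0.05983396] [-13.05601074  -3.80953144  -0.52616335] 0.07665424086784595
dem tcp [-0.1098 -0.1317  0.0598] toolx [ 0.999 -0.032 -0.017] w 0.0767
scene s36 (5, 38) 16 mean 12.36 p10/90 [10.1 14.6]
scene s36 (40, 75) 4 mean 51.12 p10/90 [47.8 55.1]
circle fit c [-0.0145  0.038 ] r 0.0121 drum r at A 0.0474
```

```bash
python3 - <<'E'
from lk import *
b=cv2.hconcat([cv2.imread('pics/s34.png')[180:225,270:318],cv2.imread('pics/s36.png')[180:225,270:318]]);cv2.imwrite('pics/c36b.png',cv2.convertScaleAbs(cv2.resize(b,None,fx=8,fy=8,interpolation=cv2.INTER_CUBIC),alpha=2.2))
E
```

```text
(no output)
```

View pics/c36b.png

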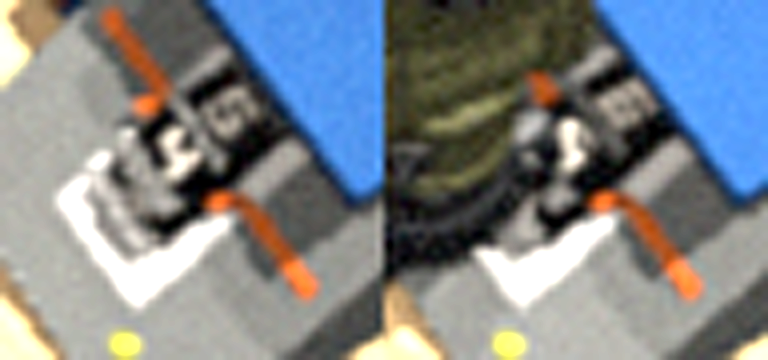

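>>> apply_moves([
  [-0.1,0,0,0,0.1],
  [-0.2,0,0.05,0,0.1],
  [-0.3,0.1,0.2,0,0.1],
  [-0.4,0.3,0.35,0,0.1],
  [-0.4,0.5,0.45,0,0.1],
  [-0.4,0.7,0.45,0,0.1],
  [-0.4,0.75,0.45,0,0.1],
])

```text
time_s: 35.83
tcp_pos: [0.442, 0.0411, 0.1551]
eef_rot: [-0.001, 1.0, -0.014, 0.003]
ft_force: [0.1, -0.1, -0.3]
grip_width: 0.077
```

```bash
cat >> lk.py <<'E'
def wheelview(tag):
    out=[]
    for n,t,x,y in(('top','t'+tag,262,150),('scene','s'+tag,272,182)):
        b=cv2.imread(f'pics/{t}.png')[y:y+42,x:x+40];b=cv2.convertScaleAbs(cv2.resize(b,None,fx=10,fy=10,interpolation=cv2.INTER_CUBIC),alpha=1.8)
        N=lambda r,ph,w:[.001-r*np.sin(np.radians(ph)),-.13+w,.1+r*np.cos(np.radians(ph))]
        for p,col in((N(.048,40,0),(255,0,255)),(N(.044,40,.027),(0,255,0)),(N(.044,40,-.027),(0,255,0))):
            q=(proj(n,world(p))-[x,y]+.5)*10;cv2.circle(b,tuple(int(k) for k in q),3,col,-1)
        out.append(b)
    cv2.imwrite(f'pics/w{tag}.png',cv2.hconcat(out))
E
python3 - <<'E'
from lk import *
look('37',(255,165),(245,140));tool();ends('scene','s37');ends('top','t37');wheelview('37')
E
```

```text
35.9333 [0.44171426 0.04084681 0.15381575] [ 0.0333236 -1.2366036  0.2374892] 0.07669948504489918
dem tcp [-0.1854  0.0184  0.1538] toolx [ 1.    -0.025  0.004] w 0.0767
scene s37 (5, 38) 14 mean 12.3 p10/90 [10.1 14.4]
scene s37 (40, 75) 15 mean 46.73 p10/90 [44.  49.6]
circle fit c [-0.0157  0.0338] r 0.0146 drum r at A 0.0473
top t37 (5, 38) 25 mean 13.05 p10/90 [11.1 14.3]
top t37 (40, 75) 25 mean 47.23 p10/90 [44.6 49.3]
circle fit c [-0.0138  0.0313] r 0.018 drum r at A 0.049
```

View pics/w37.png

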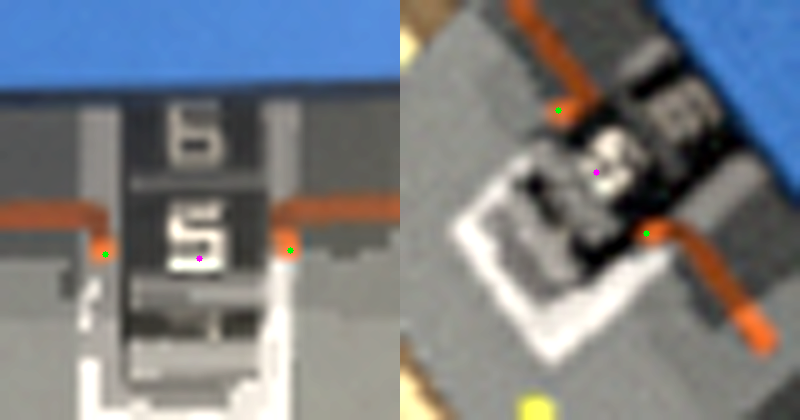

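Both views now show 5 just above centre. My finger caught the next rib and rolled the wheel one digit too far, about 28° past 4. I'll roll it back by putting the finger in the gap and pushing the rib at 47° up the slope (+x) in small steps.

>>> apply_moves([
  [0.03,-0.15,0,0,0.1],
  [0.06,-0.35,0,0,0.1],
  [0.12,-0.55,0,0,0.1],
  [0.2,-0.7,-0.05,0,0.1],
  [0.27,-0.755,-0.15,0,0.1],
  [0.27,-0.755,-0.25,0,0.1],
  [0.27,-0.755,-0.31,0,0.1],
  [0.27,-0.755,-0.31,0,0.1],
])

```text
time_s: 36.6
tcp_pos: [0.4923, -0.1138, 0.0876]
eef_rot: [-0.0, 1.0, -0.016, -0.003]
ft_force: [-0.1, 0.7, -0.1]
grip_width: 0.0769
```

>>> apply_moves([
  [0.02,0,0,0,0.1],
  [0.04,0,0,0,0.1],
  [0.06,0,0,0,0.1],
  [0.08,0,0,0,0.1],
  [0.09,0,0,0,0.1],
  [0.1,0,0,0,0.1],
  [0.1,0,0,0,0.1],
])

```text
time_s: 37.18
tcp_pos: [0.5157, -0.1129, 0.0909]
eef_rot: [0.0, 1.0, -0.015, 0.001]
ft_force: [-0.9, -0.1, -0.3]
grip_width: 0.0769
```

```bash
python3 - <<'E'
from lk import *
look('38',(255,165),(245,140));tool();ends('scene','s38');wheelview('38')
E
```

```text
37.2833 [ 0.51487997 -0.11282972  0.09057035] [ 0.26558536 -0.11594571 -0.8427125 ] 0.0767927451145041
dem tcp [-0.1058 -0.1321  0.0906] toolx [ 1.   -0.03 -0.  ] w 0.0768
scene s38 (5, 38) 14 mean 12.37 p10/90 [10.3 14.4]
scene s38 (40, 75) 5 mean 47.65 p10/90 [45.6 49.8]
circle fit c [-0.0157  0.0381] r 0.0128 drum r at A 0.048
```

View pics/w38.png

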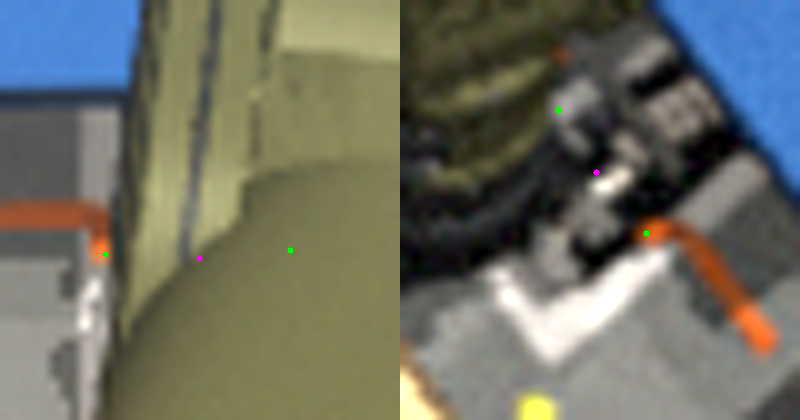

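>>> apply_moves([
  [0.02,0.005,0.005,0,0.1],
  [0.04,0.005,0.01,0,0.1],
  [0.06,0.005,0.02,0,0.1],
  [0.08,0.005,0.03,0,0.1],
  [0.08,0.005,0.03,0,0.1],
])

```text
time_s: 37.7
tcp_pos: [0.5293, -0.1119, 0.0968]
eef_rot: [0.0, 1.0, -0.015, -0.002]
ft_force: [-6.3, 0.1, 4.9]
grip_width: 0.0767
```

```bash
python3 - <<'E'
from lk import *
look('39',(255,165),(245,140));tool();ends('scene','s39')
E
```

```text
37.8 [ 0.52927581 -0.11193399  0.09675482] [-5.87685038 -0.16382017  3.82515779] 0.07678141946994407
dem tcp [-0.0915 -0.1306  0.0968] toolx [ 1.    -0.031 -0.003] w 0.0768
scene s39 (5, 38) 9 mean 9.48 p10/90 [ 7.7 11.3]
scene s39 (40, 75) 5 mean 57.53 p10/90 [42.7 74.7]
circle fit c [-0.0161  0.038 ] r 0.0123 drum r at A 0.0486
```

>>> apply_moves([
  [0.015,0,0.012,0,0.1],
  [0.03,0,0.022,0,0.1],
  [0.045,0,0.03,0,0.1],
  [0.06,0,0.038,0,0.1],
  [0.07,0,0.045,0,0.1],
  [0.07,0,0.045,0,0.1],
])

```text
time_s: 38.3
tcp_pos: [0.543, -0.1124, 0.1069]
eef_rot: [0.001, 1.0, -0.016, -0.002]
ft_force: [-9.0, 0.1, 11.2]
grip_width: 0.0768
```

```bash
python3 - <<'E'
from lk import *
look('40',(255,165),(245,140));tool();ends('scene','s40');ribs('scene','s40');wheelview('40')
E
```

```text
38.4 [ 0.54303579 -0.11246777  0.10691967] [-9.06873047 -0.65405305 11.40703883] 0.07698868232309258
dem tcp [-0.0777 -0.1306  0.1069] toolx [ 1.    -0.031 -0.003] w 0.077
scene s40 (5, 38) 5 mean 30.06 p10/90 [27.1 34.3]
scene s40 (40, 75) 8 mean 64.14 p10/90 [62.3 67.6]
circle fit c [-0.0154  0.034 ] r 0.0149 drum r at A 0.0471
-2 5 r med 0.0531 max 0.0622 | 2 5 r med 0.0458 max 0.0518 | 6 4 r med 0.0458 max 0.0507 | 10 6 r med 0.0474 max 0.0492 | 14 5 r med 0.0481 max 0.0502 | 18 4 r med 0.0473 max 0.0489 | 22 5 r med 0.05 max 0.0748 | 26 7 r med 0.0546 max 0.0614 | 30 3 r med 0.0643 max 0.0703 | 34 3 r med 0.056 max 0.0689 | 38 2 r med 0.0582 max 0.0653 | 42 2 r med 0.0452 max 0.0461 | 46 4 r med 0.0457 max 0.0471 | 50 4 r med 0.046 max 0.0471 | 54 3 r med 0.0467 max 0.0485 | 58 6 r med 0.0484 max 0.0615 | 62 13 r med 0.052 max 0.0616 | 66 4 r med 0.0543 max 0.0578 | 70 1 r med 0.058 max 0.058 | 94 7 r med 0.0558 max 0.0586 | 98 13 r med 0.0547 max 0.0589 | 102 9 r med 0.0513 max 0.0573 | 110 2 r med 0.0633 max 0.0663 | 114 10 r med 0.0643 max 0.0704 | 118 21 r med 0.0688 max 0.0747 | 122 2 r med 0.0695 max 0.0717 | 
scene s40 rib phase 29.03383196115648 0.29842337776756706 56 ideal 22 (=58,94)
```

View pics/w40.png

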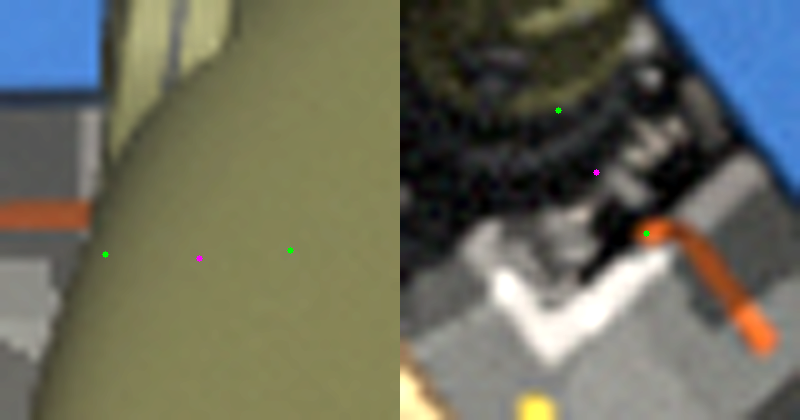

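>>> apply_moves([
  [0.008,0,0.008,0,0.1],
  [0.016,0,0.014,0,0.1],
  [0.023,0,0.018,0,0.1],
  [0.023,0,0.018,0,0.1],
])

```text
time_s: 38.73
tcp_pos: [0.5431, -0.1124, 0.1076]
eef_rot: [0.001, 1.0, -0.016, -0.006]
ft_force: [-11.4, -2.7, 2.7]
grip_width: 0.0771
```

```bash
python3 - <<'E'
from lk import *
look('41',(255,165),(245,140));tool();ends('scene','s41');ribs('scene','s41')
E
```

```text
38.8333 [ 0.54313885 -0.1123797   0.1076351 ] [-11.78219764  -2.02377492   2.17888798] 0.07651289336142479
dem tcp [-0.0776 -0.1305  0.1076] toolx [ 0.999 -0.032 -0.012] w 0.0765
scene s41 (5, 38) 6 mean 26.63 p10/90 [24.7 29.1]
scene s41 (40, 75) 10 mean 63.53 p10/90 [60.3 67. ]
circle fit c [-0.0179  0.0393] r 0.0127 drum r at A 0.0478
-2 7 r med 0.0503 max 0.062 | 2 4 r med 0.0488 max 0.0555 | 6 6 r med 0.0489 max 0.0522 | 10 5 r med 0.0512 max 0.0536 | 14 6 r med 0.0474 max 0.0535 | 18 4 r med 0.046 max 0.0543 | 22 5 r med 0.0446 max 0.0689 | 26 8 r med 0.0601 max 0.0718 | 30 2 r med 0.0608 max 0.0654 | 34 1 r med 0.0664 max 0.0664 | 38 4 r med 0.048 max 0.0617 | 42 1 r med 0.0481 max 0.0481 | 46 3 r med 0.0478 max 0.049 | 50 2 r med 0.0456 max 0.0484 | 54 5 r med 0.0462 max 0.0555 | 58 5 r med 0.0466 max 0.0581 | 62 14 r med 0.054 max 0.0606 | 66 6 r med 0.0531 max 0.0607 | 70 1 r med 0.0566 max 0.0566 | 90 1 r med 0.0525 max 0.0525 | 94 9 r med 0.0506 max 0.0579 | 98 10 r med 0.0536 max 0.0585 | 102 7 r med 0.0558 max 0.0586 | 106 2 r med 0.0537 max 0.055 | 110 4 r med 0.0634 max 0.0691 | 114 17 r med 0.0649 max 0.0731 | 118 13 r med 0.0689 max 0.0747 | 122 4 r med 0.0695 max 0.0714 | 
scene s41 rib phase 29.495984577915486 0.2897622238688573 62 ideal 22 (=58,94)
```

The scene view now shows 4 about 5° past centre. The gripper no longer advances here and is probably touching the visor edge, so I'll back off at once. I'll finish by nudging the lower rib (63°) instead, which stays clear of the visor.

>>> apply_moves([
  [-0.06,0,0,0,0.1],
  [-0.15,0,0,0,0.1],
  [-0.235,0,0,0,0.1],
  [-0.25,0,-0.05,0,0.1],
  [-0.25,0,-0.12,0,0.1],
  [-0.25,0,-0.18,0,0.1],
  [-0.25,0,-0.205,0,0.1],
  [-0.25,0,-0.205,0,0.1],
])

```text
time_s: 39.5
tcp_pos: [0.4988, -0.1117, 0.0671]
eef_rot: [-0.0, 1.0, -0.015, -0.001]
ft_force: [-0.2, -0.8, 0.9]
grip_width: 0.0767
```

```bash
python3 - <<'E'
from lk import *
look('42',(255,165),(245,140));tool();ends('scene','s42');ribs('scene','s42');wheelview('42')
E
```

```text
39.6 [ 0.49997653 -0.11198862  0.06838631] [0.61135706 0.59616721 0.61405691] 0.07703172475749924
dem tcp [-0.1208 -0.1319  0.0684] toolx [ 1.   -0.03  0.  ] w 0.077
scene s42 (5, 38) 15 mean 27.97 p10/90 [25.7 31. ]
scene s42 (40, 75) 4 mean 64.52 p10/90 [62.6 67.4]
circle fit c [-0.0161  0.0353] r 0.0145 drum r at A 0.0482
-2 17 r med 0.0507 max 0.0635 | 2 8 r med 0.048 max 0.0557 | 6 10 r med 0.0486 max 0.0521 | 10 9 r med 0.0483 max 0.0518 | 14 8 r med 0.0485 max 0.0543 | 18 10 r med 0.0487 max 0.0523 | 22 8 r med 0.0487 max 0.0525 | 26 16 r med 0.0545 max 0.0628 | 30 11 r med 0.0581 max 0.0613 | 34 2 r med 0.053 max 0.0531 | 38 4 r med 0.0483 max 0.0508 | 42 14 r med 0.0473 max 0.0518 | 46 3 r med 0.047 max 0.0481 | 50 3 r med 0.046 max 0.0476 | 54 4 r med 0.0463 max 0.0468 | 58 7 r med 0.0483 max 0.0509 | 62 8 r med 0.0555 max 0.0612 | 66 1 r med 0.0531 max 0.0531 | 70 1 r med 0.0574 max 0.0574 | 94 3 r med 0.0499 max 0.0539 | 98 8 r med 0.0541 max 0.0585 | 102 9 r med 0.0529 max 0.0578 | 110 4 r med 0.0627 max 0.0715 | 114 10 r med 0.0672 max 0.0737 | 118 9 r med 0.0667 max 0.0747 | 122 1 r med 0.0711 max 0.0711 | 
scene s42 rib phase 30.275945949738585 0.47612243388439096 58 ideal 22 (=58,94)
```

View pics/w42.png

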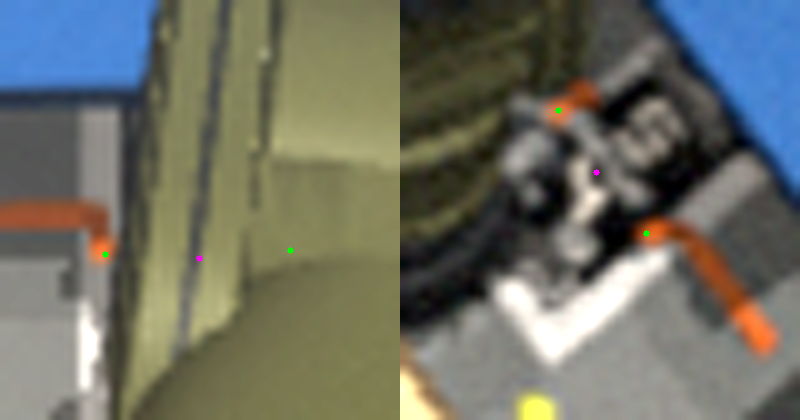

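>>> apply_moves([
  [0.03,0.005,0,0,0.1],
  [0.06,0.008,0,0,0.1],
  [0.08,0.008,0,0,0.1],
  [0.09,0.008,0.01,0,0.1],
  [0.1,0.008,0.02,0,0.1],
  [0.1,0.008,0.03,0,0.1],
  [0.1,0.008,0.03,0,0.1],
])

```text
time_s: 40.18
tcp_pos: [0.5164, -0.1103, 0.0737]
eef_rot: [0.0, 1.0, -0.015, -0.003]
ft_force: [-7.1, -0.1, 2.6]
grip_width: 0.0766
```

```bash
python3 - <<'E'
from lk import *
look('43',(255,165),(245,140));tool();ends('scene','s43');ribs('scene','s43')
E
```

```text
40.2833 [ 0.51639158 -0.11031375  0.07362817] [-7.23476646 -1.47383459  2.59187026] 0.0766691973921199
dem tcp [-0.1044 -0.1295  0.0736] toolx [ 1.    -0.031 -0.006] w 0.0767
scene s43 (5, 38) 7 mean 21.06 p10/90 [17.5 23.8]
scene s43 (40, 75) 3 mean 60.07 p10/90 [57.2 63.8]
circle fit c [-0.0139  0.0343] r 0.0156 drum r at A 0.048
-2 7 r med 0.0474 max 0.0499 | 2 9 r med 0.048 max 0.0525 | 6 11 r med 0.0499 max 0.0532 | 10 8 r med 0.05 max 0.0567 | 14 9 r med 0.0505 max 0.0516 | 18 10 r med 0.0481 max 0.0537 | 22 8 r med 0.0597 max 0.0623 | 26 2 r med 0.0589 max 0.0631 | 30 4 r med 0.0495 max 0.0746 | 34 4 r med 0.0469 max 0.0733 | 38 5 r med 0.0477 max 0.0747 | 42 3 r med 0.0479 max 0.0518 | 46 1 r med 0.0485 max 0.0485 | 50 5 r med 0.0491 max 0.052 | 54 5 r med 0.0492 max 0.0745 | 58 9 r med 0.0536 max 0.0743 | 62 4 r med 0.0505 max 0.0553 | 66 3 r med 0.0685 max 0.0718 | 74 1 r med 0.0689 max 0.0689 | 82 1 r med 0.0481 max 0.0481 | 90 1 r med 0.0516 max 0.0516 | 94 9 r med 0.0517 max 0.0579 | 98 3 r med 0.0557 max 0.0585 | 102 3 r med 0.0524 max 0.0561 | 106 1 r med 0.0483 max 0.0483 | 110 1 r med 0.0666 max 0.0666 | 114 5 r med 0.0662 max 0.0743 | 118 18 r med 0.0679 max 0.0748 | 122 2 r med 0.0719 max 0.0725 | 
scene s43 rib phase 18.527356720081556 0.3103691480939088 37 ideal 22 (=58,94)
```

The ribs are now near 22° and 59°. I'll retreat straight out and check in both views.

>>> apply_moves([
  [-0.03,0,0,0,0.1],
  [-0.1,0,0,0,0.1],
  [-0.2,0.05,0.1,0,0.1],
  [-0.35,0.2,0.3,0,0.1],
  [-0.4,0.4,0.45,0,0.2],
  [-0.4,0.6,0.5,0,0.4],
  [-0.4,0.75,0.5,0,0.6],
  [-0.4,0.75,0.5,0,0.8],
])

```text
time_s: 40.95
tcp_pos: [0.4413, 0.0444, 0.177]
eef_rot: [-0.002, 1.0, -0.013, 0.003]
ft_force: [0.9, -0.0, -0.9]
grip_width: 0.0323
```

```bash
python3 - <<'E'
from lk import *
look('44',(255,165),(245,140));tool();ends('scene','s44');ends('top','t44');wheelview('44')
for n,t in(('top','t44'),('scene','s44')):
    im=cv2.imread(f'pics/{t}.png').astype(int);d=np.load(f'pics/{t}.npy');D=dem(pts(n,d));g=im.min(2)
    x=D[...,0]-.001;z=D[...,2]-.1;ph=np.degrees(np.arctan2(-x,z));r=np.hypot(x,z)
    u=(abs(D[...,1]+.13)<.012)&(ph>26)&(ph<54)&(r<.053);k=u&(g>75)
    print(n,k.sum(),'digit phi',ph[k].mean().round(2),np.percentile(ph[k],[3,97]).round(1))
E
```

```text
41.05 [0.44073867 0.04160189 0.17527615] [ 0.56658951 -0.43552235 -0.17253258] 0.01807852939952066
dem tcp [-0.1864  0.0191  0.1753] toolx [ 1.    -0.026  0.003] w 0.0181
scene s44 (5, 38) 16 mean 23.87 p10/90 [21.8 26. ]
scene s44 (40, 75) 16 mean 58.75 p10/90 [54.6 61.7]
circle fit c [-0.0164  0.0367] r 0.0143 drum r at A 0.0474
top t44 (5, 38) 31 mean 25.22 p10/90 [22.5 27.9]
top t44 (40, 75) 26 mean 59.32 p10/90 [57.4 61.8]
circle fit c [-0.0141  0.0309] r 0.0186 drum r at A 0.0491
top 11 digit phi 41.25 [34.8 48.5]
scene 14 digit phi 43.59 [37.8 51.9]
```

View pics/w44.png

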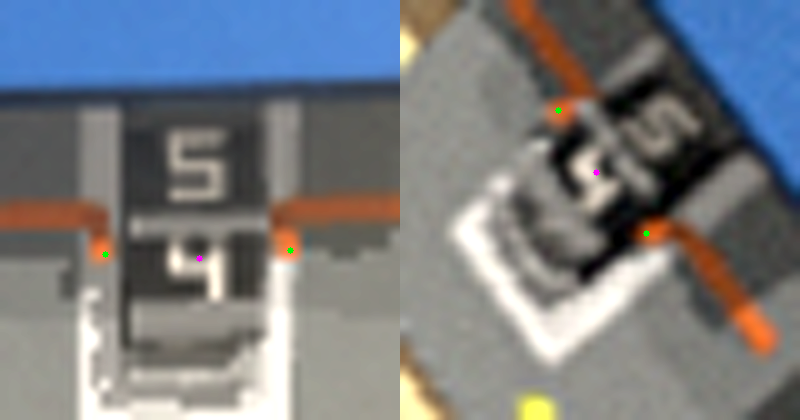

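Digit 4 sits between the marks in both views: about 2° past exact centre by depth, or 1.7 mm on the drum. That's well inside the gap, and another nudge would risk more than it gains. Next I'll locate the lever ball.

```bash
python3 - <<'E'
from lk import *
for n,t in(('top','t44'),('scene','s44')):
    im=cv2.imread(f'pics/{t}.png').astype(int);B,G,R=im[...,0],im[...,1],im[...,2]
    d=np.load(f'pics/{t}.npy');P=pts(n,d)
    m=(R>70)&(R>2*G)&(R>2*B)&(np.hypot(P[...,0]-.667,P[...,1]-.139)<.04)
    v,u=np.nonzero(m);c=((u.min()+u.max())/2,(v.min()+v.max())/2);w=ray(n,*c,.262);print(n,m.sum(),c,w,dem(w))
tool()
E
```

```text
top 62 (np.float64(185.0), np.float64(141.0)) [0.66919147 0.14194619 0.262     ] [0.03764135 0.12891879 0.262     ]
scene 31 (np.float64(267.0), np.float64(116.5)) [0.66777607 0.13920218 0.262     ] [0.03634241 0.12611777 0.262     ]
dem tcp [-0.1864  0.0191  0.1753] toolx [ 1.    -0.026  0.003] w 0.0181
```

>>> apply_moves([
  [0,0.15,0.15,0,1],
  [0,0.35,0.3,0,1],
  [0,0.55,0.45,0,1],
  [0.1,0.72,0.525,0,1],
  [0.3,0.76,0.525,0,1],
  [0.5,0.76,0.525,0,1],
  [0.68,0.76,0.525,0,1],
  [0.8,0.76,0.525,0,1],
])

```text
time_s: 41.72
tcp_pos: [0.604, 0.1907, 0.2775]
eef_rot: [0.0, 1.0, -0.016, 0.001]
ft_force: [0.1, 0.6, -0.8]
grip_width: 0.0002
```

>>> apply_moves([
  [0.15,0,0,0,1],
  [0.28,0,0,0,1],
  [0.35,0,-0.05,0,1],
  [0.35,0,-0.15,0,1],
  [0.35,0,-0.25,0,1],
  [0.35,0,-0.3,0,1],
  [0.35,0,-0.3,0,1],
])

```text
time_s: 42.3
tcp_pos: [0.6685, 0.1891, 0.2145]
eef_rot: [0.001, 1.0, -0.016, -0.003]
ft_force: [-0.3, 0.2, -0.4]
grip_width: -0.0005
```

```bash
python3 - <<'E'
from lk import *
look('45',(235,80),(150,100));tool()
E
```

```text
42.4 [0.66974905 0.19010453 0.21817047] [-0.43057606  0.65133701 -0.20322811] 0.00010985682005334667
dem tcp [0.0362 0.1771 0.2182] toolx [ 0.999 -0.032 -0.002] w 0.0001
```

View pics/c45.png

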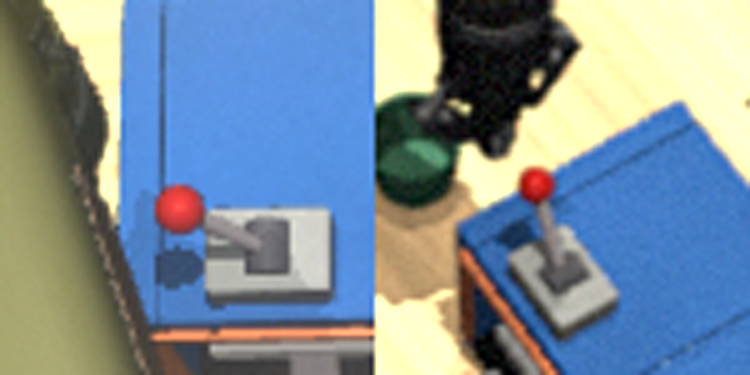

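The finger stands left of the ball, aligned with it in both views (scene crop: finger at 495,150, ball at 537,185). Now I'll push it right.

>>> apply_moves([
  [0,-0.04,0,0,1],
  [0,-0.08,0,0,1],
  [-0.005,-0.12,0,0,1],
  [-0.005,-0.16,0,0,1],
  [-0.008,-0.2,0,0,1],
  [-0.01,-0.24,0,0,1],
  [-0.01,-0.28,0,0,1],
  [-0.013,-0.32,0,0,1],
])

```text
time_s: 43.07
tcp_pos: [0.6669, 0.1268, 0.2193]
eef_rot: [0.0, 1.0, -0.015, 0.0]
ft_force: [-0.6, 0.1, 0.1]
grip_width: -0.0001
```

>>> apply_moves([
  [0,-0.03,0,0,1],
  [-0.003,-0.06,0,0,1],
  [-0.005,-0.09,0,0,1],
  [-0.006,-0.12,0,0,1],
  [-0.007,-0.15,0,0,1],
  [-0.008,-0.17,0,0,1],
  [-0.008,-0.18,0,0,1],
  [-0.008,-0.18,0,0,1],
])

```text
time_s: 43.73
tcp_pos: [0.6652, 0.091, 0.219]
eef_rot: [0.0, 1.0, -0.016, -0.0]
ft_force: [0.2, 1.0, 0.3]
grip_width: 0.0
```

```bash
python3 - <<'E'
from lk import *
look('46',(235,80),(150,100));tool()
E
```

```text
43.8333 [0.66535525 0.09149103 0.21914459] [-0.29778852 -0.37751134  0.09355072] 0.00019167143103893293
dem tcp [0.0359 0.0783 0.2191] toolx [ 1.    -0.031  0.   ] w 0.0002
```

View pics/c46.png

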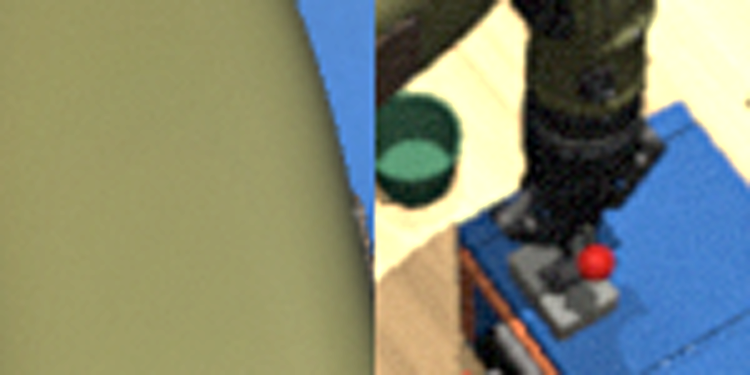

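Lever is mostly over. I'll push on in small steps to the stop.

>>> apply_moves([
  [0,-0.015,0,0,1],
  [-0.001,-0.03,0,0,1],
  [-0.001,-0.03,0,0,1],
])

```text
time_s: 44.08
tcp_pos: [0.6653, 0.0884, 0.2192]
eef_rot: [-0.003, 1.0, -0.015, 0.0]
ft_force: [0.8, 7.8, -1.1]
grip_width: -0.0002
```

>>> apply_moves([
  [0,-0.01,0,0,1],
  [-0.001,-0.02,0,0,1],
  [-0.001,-0.02,0,0,1],
])

```text
time_s: 44.33
tcp_pos: [0.6653, 0.0883, 0.2192]
eef_rot: [-0.006, 1.0, -0.013, 0.0]
ft_force: [1.1, 15.5, -1.2]
grip_width: -0.0
```

```bash
cat >> lk.py <<'E'
def ball(n,t):
    im=cv2.imread(f'pics/{t}.png').astype(int);B,G,R=im[...,0],im[...,1],im[...,2]
    d=np.load(f'pics/{t}.npy');P=pts(n,d)
    m=(R>70)&(R>2*G)&(R>2*B)&(np.hypot(P[...,0]-.665,P[...,1]-.1)<.08)&(P[...,2]>.22)
    if m.sum()<5:print(n,t,'no ball');return
    v,u=np.nonzero(m);c=((u.min()+u.max())/2,(v.min()+v.max())/2);w=ray(n,*c,.262);print(n,t,m.sum(),c,'dem',dem(w),'ztop',P[m][:,2].max())
E
python3 - <<'E'
from lk import *
look('47',(235,80),(150,100));tool();ball('scene','s46');ball('scene','s47')
E
```

```text
44.4333 [0.6652535  0.08828239 0.21917147] [ 0.48083612 14.34903793 -1.36259666] -9.112553096806779e-05
dem tcp [0.036  0.0751 0.2192] toolx [ 1.    -0.027  0.   ] w -0.0001
scene s46 37 (np.float64(279.0), np.float64(132.0)) dem [0.03703646 0.05405575 0.262     ] ztop 0.2795695332841049
scene s47 34 (np.float64(279.0), np.float64(132.5)) dem [0.03597404 0.05247208 0.262     ] ztop 0.278732058320014
```

The stop is reached: 14 N, with the TCP at the predicted end. Now I'll back away to the left, lift, and retreat for the final check.

>>> apply_moves([
  [0,0.08,0,0,1],
  [0,0.25,0.05,0,1],
  [0,0.4,0.2,0,1],
  [-0.1,0.5,0.35,0,1],
  [-0.3,0.6,0.4,0,1],
  [-0.5,0.7,0.4,0,1],
  [-0.7,0.8,0.4,0,1],
  [-0.9,0.9,0.4,0,1],
])

```text
time_s: 45.1
tcp_pos: [0.4955, 0.2563, 0.2996]
eef_rot: [0.0, 1.0, -0.015, 0.001]
ft_force: [-0.2, 1.1, 0.7]
grip_width: -0.0001
```

>>> apply_moves([
  [-0.2,0.1,0,0,1],
  [-0.4,0.25,0,0,1],
  [-0.5,0.4,0,0,1],
  [-0.6,0.5,0,0,1],
  [-0.6,0.5,0,0,1],
  [-0.6,0.5,0,0,1],
])

```text
time_s: 45.6
tcp_pos: [0.3758, 0.3566, 0.2994]
eef_rot: [0.0, 1.0, -0.013, 0.001]
ft_force: [0.3, -0.3, 0.6]
grip_width: -0.0002
```

```bash
python3 - <<'E'
from lk import *
look('48',(235,80),(150,100));tool();ball('scene','s48');ball('top','t48');ends('scene','s48');ends('top','t48');wheelview('48')
for n,t in(('top','t48'),('scene','s48')):
    im=cv2.imread(f'pics/{t}.png').astype(int);d=np.load(f'pics/{t}.npy');D=dem(pts(n,d))
    h=(d>0)&(im[...,2]>100)&(im[...,1]<70)&(im[...,0]<70)&(abs(D[...,0]+.04)<.04)&(abs(D[...,1]-.08)<.05)&(D[...,2]>.08)&(D[...,2]<.1)
    print(n,'handle',D[h].mean(0))
cv2.imwrite('pics/f48.png',cv2.vconcat([cv2.resize(cv2.imread('pics/s48.png')[60:300,120:440],(640,300)),cv2.resize(cv2.imread('pics/t48.png')[60:300,90:410],(640,300))]))
E
```

```text
45.7 [0.37728813 0.35530607 0.29920706] [ 0.48584947 -0.01731742  0.39149517] -0.0003133770260260508
dem tcp [-0.263   0.3298  0.2992] toolx [ 1.    -0.03   0.001] w -0.0003
scene s48 33 (np.float64(279.0), np.float64(132.5)) dem [0.03597404 0.05247208 0.262     ] ztop 0.279364519319353
top t48 59 (np.float64(214.0), np.float64(140.5)) dem [0.0371908  0.05297024 0.262     ] ztop 0.2778068766354139
scene s48 (5, 38) 14 mean 23.23 p10/90 [21.2 26. ]
scene s48 (40, 75) 18 mean 57.6 p10/90 [54.2 60.2]
circle fit c [-0.0171  0.0381] r 0.0139 drum r at A 0.0479
top t48 (5, 38) 30 mean 25.56 p10/90 [22.6 28.2]
top t48 (40, 75) 24 mean 58.73 p10/90 [56.3 61.2]
circle fit c [-0.0147  0.0317] r 0.0179 drum r at A 0.0488
top handle [-0.03973679  0.08028638  0.08767212]
scene handle [-0.03989348  0.07708107  0.08699645]
```

View pics/f48.png

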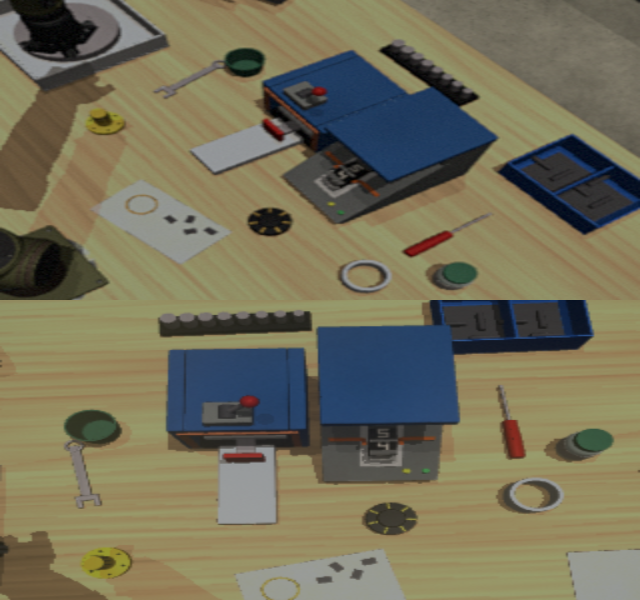

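View pics/c48.png

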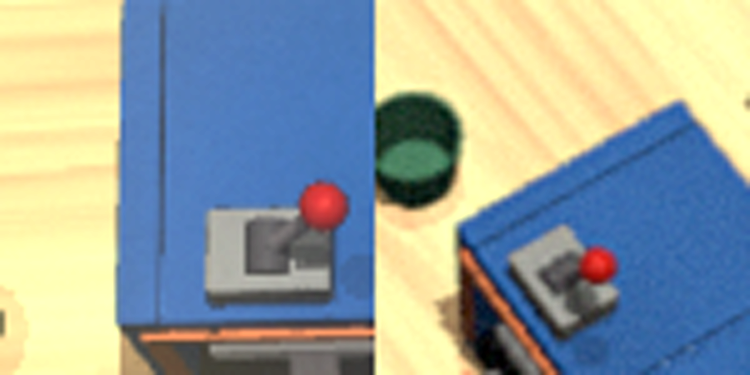

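View pics/w48.png

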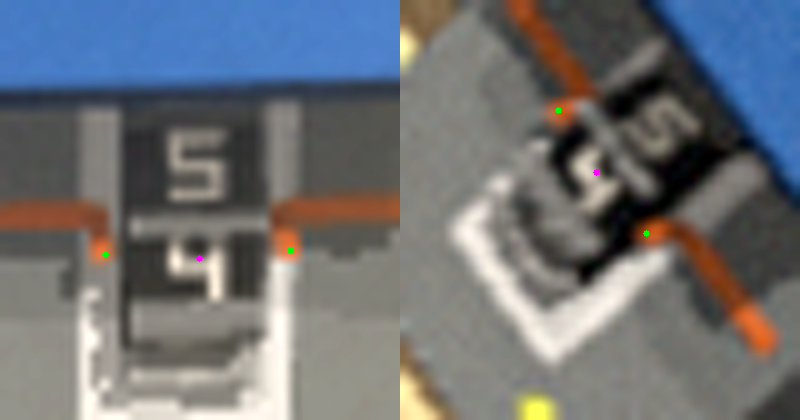

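All the checks agree: the lever ball moved 75 mm right to its stop, the tray handle is at −0.040, 4 is between the marks, and the bystanders are where they started. Handing in.

```bash
python3 - <<'E'
from bench import *
print(hand_in())
E
```

```text
the job is handed in; nothing more can be done
None
```

I finished the job in the order asked and handed it in at about 46 s; it gave no verdict. The hub is in the tray with the tray home, the wheel is on 4, and the start lever is over to the right.

**Last checks**
- **Hub:** it stood upright in the tray, about 2.5 mm from the middle. It was still upright partway through the push. Once the tray was home I could not see it inside the tunnel.
- **Tray:** pushed home against its stop. The handle measured 40 mm in front of the tunnel face in both views.
- **Thumbwheel:** 4 is between the orange marks, 1–2° past exact centre by depth. The two views differ by about 1–2°.
- **Lever:** the ball moved about 75 mm to the right and met its stop at 14 N.
- **Other parts:** none looked moved in the final pictures; I compared them only by eye.

**What went wrong**
- **Fingertip height:** the closed fingertips are 28 mm above the reported TCP, not 11 mm ahead of it. My first tries at the handle and tray wall therefore passed over them. A touch on the bench, which reached about 60 N on the fingertips, gave the right height.
- **Wheel overshoot:** one stroke caught the next rib and rolled the wheel almost to 5, so I rolled it back to 4. While doing that the gripper stopped advancing, probably against the visor edge. The wrist force read about 12 N, and I backed off.

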